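# Pack cold plates in a cold box and prove its catch

## Task

Charge the cold box for service: take the blue cold plates off their stack one at a time and lay them all flat in the box's two bays (a bay may already hold one), long sides front to back and no more than two deep, then set the white divider grid over them so that it rests level on the box's corner pillars, grip rib up. Lower the lid without letting it slam and press it down until the front catch takes; then tug the lid's handle firmly upward for a moment to make sure that the catch has held, and if the lid gives, press harder and tug again. Leave the lid shut and caught, and do not disturb the flour shaker and the cup.

Things in the scene. Friction and masses are not known exactly. Their poses are not given: they have to be found in the camera images.
- cold_box: grey insulated cold box, white inside, fixed on the worktop; outside 168 (x) x 268 (y) x 68 mm high; origin at the centre of its underside, z up; its front (catch side, towards the robot) is -x. Inside 136 x 236 mm and 54 mm deep: floor at z = 14 mm, walls 16 mm thick. In each inner corner a pillar 14 x 14 mm stands 31 mm above the floor
- bay_left (a point): centre of the left bay's floor: box frame (0, +56, 14) mm; a rib 5 mm wide and 8 mm high along x at box y = 0 parts the bays; two plates deep (28 mm) stay below the pillars' tops; axes as the box's
- bay_right (a point): centre of the right bay's floor: box frame (0, -56, 14) mm; axes as the box's
- lid: lid, 168 x 268 x 16 mm, 0.35 kg; frame on its hinge axis at the far rim: box (84, 0, 68) mm. Shut, its axes match the box's and the slab spans x 0 to -168, z 0 to 16 mm; it opens by turning about +y, so the tilt of its z is the opening angle: 0 shut, at most 1.85, at the start 1.6 to 1.8 rad. The hinge has friction (0.36 N m): the lid stays where it is left
- lid_handle (a point): centre of the lid's black handle bar: round, 16 mm thick, along y, 100 mm long, at (-135, 0, 45) mm in the lid's frame; 21 mm clear under it, its top 37 mm above the lid's face; posts 13 mm wide at y = +43 and -43; axes as the lid's. A fair tug here is 15 to 25 N straight up; about 5 N of it carry the lid and its hinge friction
- catch: sprung steel hook, 40 mm wide, mid-front of the box; frame on its pivot, 94 mm before the box's centre, 38 mm up. It leans out while the lid's striker bar passes its nose, then springs back over it. Set tighter or looser at each start: catching takes 9 to 16 N down on the handle. Not caught, the lid rests on the nose at 0.05 to 0.11 rad; caught, it has 2 mm of play
- grid: white slatted divider grid, 126 (x) x 224 (y) x 6 mm, 0.16 kg; origin at the centre of its underside, z up; grip rib on top in the middle: 12 mm wide (y), 56 long (x), its top 20 mm above the underside. It fits the box either way round with 5 mm to spare each side in x, 6 in y; on the pillars its underside is 45 mm above the box's. Starts flat beside the box
- plate_1: blue hard-plastic freezer plate, 120 x 62 x 14 mm, about 0.12 kg, both faces alike; origin at its centre, x along the 120 mm side, y across the 62 mm, z through the thickness; lowest of the stack
- plate_2: blue hard-plastic freezer plate, 120 x 62 x 14 mm, about 0.12 kg, both faces alike; origin at its centre, x along the 120 mm side, y across the 62 mm, z through the thickness; second of the stack
- plate_3: blue hard-plastic freezer plate, 120 x 62 x 14 mm, about 0.12 kg, both faces alike; origin at its centre, x along the 120 mm side, y across the 62 mm, z through the thickness; in some starts third on the stack (each up to 2 mm and a few degrees out of line), else absent
- plate_4: blue hard-plastic freezer plate, 120 x 62 x 14 mm, about 0.12 kg, both faces alike; origin at its centre, x along the 120 mm side, y across the 62 mm, z through the thickness; in some starts already lying in the left bay, else absent
- plate_5: blue hard-plastic freezer plate, 120 x 62 x 14 mm, about 0.12 kg, both faces alike; origin at its centre, x along the 120 mm side, y across the 62 mm, z through the thickness; in some starts already lying in the right bay, else absent
- flour_shaker: steel shaker, 69 mm wide, 102 mm high, standing on the worktop: bystander; origin at its base
- steel_cup: small steel cup, 68 mm wide, 59 mm high: bystander; origin at its base
Not all that is in view belongs to the job. Leave any yellow look-alike of the plate_1 alone.

How it is judged:
By the outcome, as a careful person would: the job done as asked, in the order asked, and still so for the second after the job is handed in, with the robot touching nothing.
Of plate_3, plate_4, plate_5 only 1 to 2 are there at a start; the rules pass over those that are not, and their reading is None.
At some moment in a run one of grid may be knocked a few centimetres aside while the robot is not near it.
Once in a run the grip may slacken for a moment while it holds something.
It also fails if it takes over 210 s, if anything falls off the work surface, if the arm or the gripper's body presses on something with over 40 N, if the wrist force passes 120 N, or if a joint passes its speed limit or range.

## Robot

A 7-joint arm with a two-finger parallel gripper is mounted at the origin on a cart in front of the work surface, level with it; the furniture and walls round the work are solid. World frame = base frame: x ahead of the robot, y to its left, z up, the work surface at z = 0. Lengths are in m, angles in rad, forces in N, time in s.
With the tool pointing down it reaches from about 0.425 to 0.925 m from the base axis. Payload 6.8 kg.
Tool frame: the origin (TCP) lies between the finger pads; the fingertips stand 11 mm ahead of it and the grasp point (between the pads) lies 8 mm behind it; z points along the fingers, y is the line along which they close (so a half turn about z gives the same grasp; the last joint's range is limited). The gripper opens to 85 mm and grips with 20 to 120 N. Pads are 22 mm wide; open, the fingers measure 114 mm over their backs; the gripper's body (76 mm by 85 mm) begins 54 mm behind the grasp point. The pads swing forward as they close: fully open they stand 13 mm farther back than shut.
Start: joints at [-1.295, 0.477, 0.022, 1.555, -0.011, 1.109, -0.083], TCP at [0.253, 0.626, 0.204] pointing down, gripper open.
Joint ranges: [-2.96, 2.96], [-0.34, 2.1], [-1.41, 1.46], [0.24, 2.44], [-1.37, 4.51], [0.17, 1.92], [-2.96, 2.96]. Speed limits (rad/s): [2.39, 2.39, 3.14, 3.14, 3.14, 3.14, 3.14].

## Interface

Orientations are given as a rotation vector (axis times angle).
In Python, from bench import r gives the robot as it stands.
- The arm moves only by the tool send_rows, never from a script. Its argument "deltas" is a list of rows, each an object of numbers: "dx", "dy", "dz": the shift along the world's x, y, z in mm; "rx", "ry", "rz": the turn, a rotation vector about the world's x, y, z in degrees. A call has 1 to 5 rows; each row is the pose to reach, as a shift and turn from the pose commanded when the call began; what a row does not reach only later rows make up. A row lasts 1/12 s, in which the tool goes at most 41.7 mm and 7.16 degrees, less where a joint would pass 70% of its speed; a pose out of reach is approached as far as the arm can. A call with a gripper value outside its range is refused whole. "jaw" is the finger opening in mm, from 0 to 85.4, set as the call begins (left out, the last holds). The fingers move at their own pace and stop on an object; "newtons" is the grip in N (left out, the last holds). Time passes only in rows, so rows that repeat a pose let the fingers close. It gives the time, the measured TCP pose, the force, the opening and the grip force at its end, in the units of the state.
- r.get_obs(): the state, without advancing time (a new reading comes with each control period).
- r.grab_frame(name): name is "side" or "top"; returns a dict with "frame" (384x512x3 uint8, blue, green, red), "z_map" (384x512 float32, m along the optical axis (not along the pixel's ray), 0 where there is no reading), "vertical_fov" (degrees; the focal length in pixels is half the picture's height over the tangent of half this angle, whatever the lens; pixels are square), "cx", "cy" (the principal point, pixels), "xyz" and "orientation" of the camera in the world. Camera axes: x right, y down, z forward; pixel columns grow to the right and rows downward; lengths in m; the calibration is good to about 2 mm. A picture is of the moment at which its call begins.
- r.hand_in(): hands the job in; it is judged then, once.
The state is a dict: "clock": time; "joints": joint angles; "qvel": joint speeds; "tau": joint torques, N m; "tcp_pos": TCP position; "orientation": TCP orientation; "contact_force": force on the tool from outside, world axes, zero at the start; "moment": the same for the moment, N m; "grip_width": finger opening in m; "gripper_force": force on a finger pad.
Only numpy, scipy, OpenCV 4.12 (cv2) and the standard library are available. Lean on these libraries where they do the work, as an engineer would, in place of code of your own. Each camera call takes 0.05 s, during which the arm holds its last target. There are 200 camera calls.

## Working session

There is one attempt and no reset: what is moved stays moved. The work goes in short steps, Python scripts to look and compute and a tool call to move; the robot and the scene stay as the last step left them, time stands still between calls to the robot, and variables do not carry over. Pictures are saved under pics/ and viewed, at most 14 in all, crops included, and the job is handed in when it is done.

Besides the shell and the picture viewer there is one more tool, called after "Emit:" as name(argument=value, ...) on one line, values as JSON. send_rows: Moves the arm, as the interface text tells. Its arguments: {"type":"object","properties":{"deltas":{"type":"array","items":{"type":"object","properties":{"dx":{"type":"number"},"dy":{"type":"number"},"dz":{"type":"number"},"rx":{"type":"number"},"ry":{"type":"number"},"rz":{"type":"number"}}}},"jaw":{"type":"number"},"newtons":{"type":"number"}},"required":["deltas"]}

```bash
mkdir -p pics; ls
cat > h.py <<'E'
import numpy as np, cv2
from scipy.spatial.transform import Rotation as R
from bench import r
def cam(name):
    f=r.grab_frame(name); z=f["z_map"]; H,W=z.shape
    fl=H/2/np.tan(np.radians(f["vertical_fov"])/2)
    v,u=np.mgrid[:H,:W]
    P=np.stack([(u-f["cx"])/fl*z,(v-f["cy"])/fl*z,z],-1)
    o=np.array(f["orientation"],float)
    M=R.from_rotvec(o).as_matrix() if o.size==3 else (R.from_quat(o).as_matrix() if o.size==4 else o.reshape(3,3))
    X=P@M.T+np.array(f["xyz"]); X[z==0]=np.nan
    return f["frame"],X,f
E
python3 - <<'E'
from h import *
for n in("top","side"):
    im,X,f=cam(n); cv2.imwrite(f"pics/{n}0.png",cv2.resize(im,(800,600))); np.savez(f"{n}0.npz",im=im,X=X)
    print(n,f["xyz"],f["orientation"],f["vertical_fov"],f["cx"],f["cy"])
print(r.get_obs())
E
```

```text
pics
top [0.31932134 0.08485207 1.19231337] [-2.16292757  2.01544101 -0.24726577] 53.55063848250863 261.2268261586228 187.13922884637006
side [0.49945195 1.06021593 0.64200522] [-0.07403591  2.66923982 -1.58399346] 57.92715175944835 255.9715980739611 186.55318782672475
{'clock': 0.1, 'joints': array([-1.29516215,  0.47768548,  0.02232569,  1.55631513, -0.01148097,
        1.10931081, -0.0831141 ]), 'qvel': array([ 0.00128352, -0.00258487,  0.00078068, -0.00350564,  0.00123533,
        0.00074802, -0.00056041]), 'tau': array([ 4.09246117e-03, -5.97764862e+01,  1.61366947e+00, -2.81954509e+01,
        1.28199629e-02,  5.05361226e-03, -1.01612346e-05]), 'tcp_pos': array([0.25250786, 0.62538724, 0.2033599 ]), 'orientation': array([-5.98995924e-01, -3.08377410e+00,  2.48230644e-03]), 'contact_force': array([ 0.14799108, -0.44493236, -0.86289836]), 'moment': array([ 0.00346437,  0.06059723, -0.04260818]), 'gripper_force': 0.0, 'grip_width': 0.08517891555014973}
```

View pics/top0.png

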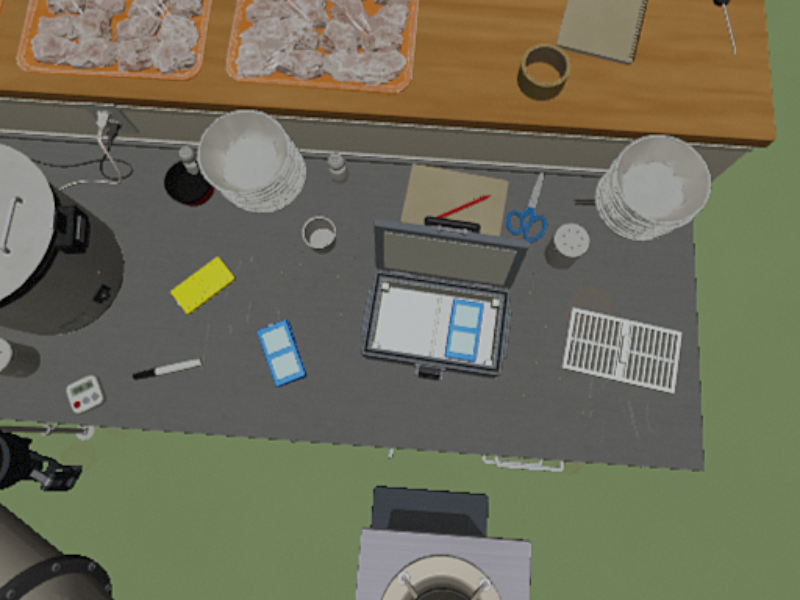

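View pics/side0.png

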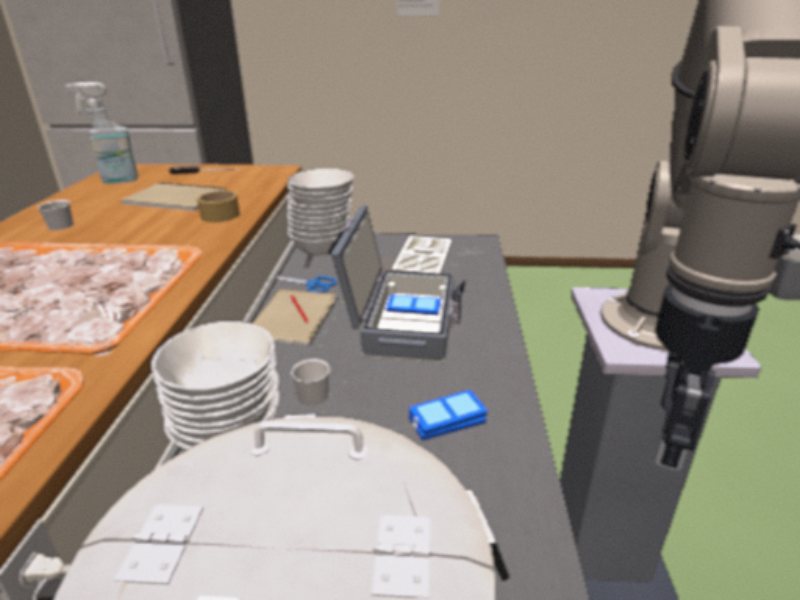

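The top view shows the stack at display px (281,352), the box around (436,325) with one plate in the right bay (464,330), the lid open behind it, the grid at (622,350), the shaker at (570,242) and the cup at (319,234). I'll measure these next.

```bash
cat >> h.py <<'E'
def rect(P):
    (c,s,a)=cv2.minAreaRect((P[:,:2]*1000).astype(np.float32))
    if s[0]<s[1]: s=(s[1],s[0]); a+=90
    return np.round(c,1),np.round(s,1),round((a+90)%180-90,1)
def blobs(m,X,minpx=60):
    n,l,st,ce=cv2.connectedComponentsWithStats(m.astype(np.uint8))
    for i in range(1,n):
        if st[i,4]<minpx: continue
        P=X[l==i]; P=P[~np.isnan(P).any(1)]
        yield ce[i].round(),P
def blue(im):
    h=cv2.cvtColor(im,cv2.COLOR_BGR2HSV); return (abs(h[...,0].astype(int)-105)<15)&(h[...,1]>80)&(h[...,2]>100)
E
python3 - <<'E'
from h import *
d=np.load("top0.npz"); im,X=d["im"],d["X"]
for c,P in blobs(blue(im),X):
    zt=np.percentile(P[:,2],80); Q=P[P[:,2]>zt-.006]; print("blue",c,"ztop",zt.round(4),rect(Q))
# region by display pixel
def reg(x0,y0,x1,y1): 
    s=512/800; return X[int(y0*s):int(y1*s),int(x0*s):int(x1*s)].reshape(-1,3), im[int(y0*s):int(y1*s),int(x0*s):int(x1*s)].reshape(-1,3)
P,I=reg(545,300,700,400); k=(I.min(1)>150)&(P[:,2]<.05); print("grid",rect(P[k]),np.percentile(P[k][:,2],[5,50,95]).round(4))
k=P[:,2]>.012; print("rib",rect(P[k]),P[k].max(0))
P,I=reg(350,270,520,385); k=(abs(P[:,2]-.068)<.006); print("rim",rect(P[k]),np.median(P[k][:,2]))
Q=P[k];
P,I=reg(370,205,540,300); k=P[:,2]>.10; print("lid zmax",np.nanmax(P[:,2])); 
for lo in np.arange(.07,.26,.03):
    q=P[(P[:,2]>lo)&(P[:,2]<lo+.03)]; print(round(lo,2),len(q),np.median(q,0).round(3) if len(q) else "",q.min(0).round(3) if len(q) else '',q.max(0).round(3) if len(q) else '')
for nm,b in dict(shaker=(545,215,595,270),cup=(298,210,340,255)).items():
    P,I=reg(*b); q=P[P[:,2]>.04]; print(nm,q.min(0),q.max(0))
E
```

```text
blue [337. 142.] ztop 0.0115 (array([ 781. , -135.2]), array([83.4, 71.2]), 63.6)
blue [296. 211.] ztop 0.0304 (array([538. , -13.1]), array([118.6,  61.1]), -6.1)
blue [180. 225.] ztop 0.0301 (array([466.3, 344.2]), array([118.6,  62.2]), 26.1)
grid (array([ 523.7, -334.3]), array([224.1, 125.9]), 81.2) [0.0025 0.0065 0.0122]
rib (array([ 514. , -341.7]), array([159.2, 101.4]), -84.3) [ 0.57032739 -0.26608544  0.02526104]
rim (array([541.2,  43.4]), array([267.9, 175.1]), 85.3) 0.06825486316645846
lid zmax 0.24404811118448833
0.07 485 [0.626 0.04  0.081] [ 0.578 -0.096  0.07 ] [0.644 0.171 0.1  ]
0.1 437 [0.634 0.038 0.115] [ 0.621 -0.097  0.1  ] [0.652 0.169 0.13 ]
0.13 471 [0.64  0.034 0.145] [ 0.627 -0.097  0.13 ] [0.659 0.168 0.16 ]
0.16 511 [0.646 0.034 0.175] [ 0.633 -0.099  0.16 ] [0.662 0.166 0.19 ]
0.19 775 [0.656 0.032 0.201] [ 0.639 -0.099  0.19 ] [0.706 0.166 0.22 ]
0.22 717 [0.663 0.034 0.231] [ 0.646 -0.099  0.22 ] [0.684 0.165 0.244]
0.25 0   
shaker [ 0.6814312  -0.24258721  0.04011608] [ 0.75026796 -0.1736454   0.10559193]
cup [0.67798599 0.25773803 0.04000806] [0.74167394 0.32278553 0.0639964 ]
```

```bash
cat >> h.py <<'E'
def boxpose(im,X,f,guess=(.541,.04),z0=.068):
    C=np.array(f["xyz"]); t=(C[2]-z0)/(C[2]-X[...,2]); Q=C+(X-C)*t[...,None]
    m=(X[...,2]<.061)&(abs(Q[...,0]-guess[0])<.074)&(abs(Q[...,1]-guess[1])<.128)
    m=cv2.morphologyEx(m.astype(np.uint8),cv2.MORPH_OPEN,np.ones((3,3),np.uint8))>0
    n,l,st,_=cv2.connectedComponentsWithStats(m.astype(np.uint8)); i=1+st[1:,4].argmax()
    return rect(Q[l==i])
E
python3 - <<'E'
from h import *
im,X,f=cam("top"); print(boxpose(im,X,f))
c,s,a=boxpose(im,X,f)
m=(X[...,2]>.062)&(X[...,2]<.073)&(abs(X[...,0]-.54)<.12)&(abs(X[...,1]-.04)<.15)
P=X[m]; th=np.radians(a-90); M=np.array([[np.cos(th),np.sin(th)],[-np.sin(th),np.cos(th)]])
q=(P[:,:2]-c/1000)@M.T
print("outer x/y in box frame",np.percentile(q,[0.3,99.7],axis=0).round(4))
m=(X[...,2]>.09)&(abs(X[...,0]-.65)<.08)&(abs(X[...,1]-.04)<.15); P=X[m]; q=(P[:,:2]-c/1000)@M.T
k=abs(q[:,1])<.12
b=(np.c_[q,P[:,2]])
hb=b[(b[:,0]>.115+ (b[:,2]-.068)*0)&(b[:,2]>.15)]
print("handle pts",len(hb),hb.min(0),hb.max(0),np.median(hb,0))
hh=X[(X[...,2]>.012)&(abs(X[...,0]-.524)<.05)&(abs(X[...,1]+.334)<.03)]; print("rib",len(hh),np.median(hh,0),hh.min(0),hh.max(0))
E
```

```text
(array([541. ,  43.4]), array([232.7, 132.1]), 85.3)
outer x/y in box frame [[-0.083  -0.1335]
 [ 0.0873  0.1337]]
handle pts 978 [ 0.11502166 -0.13379283  0.18885134] [0.1627514  0.13241576 0.24466983] [1.23183202e-01 2.23832587e-04 2.29241962e-01]
rib 81 [ 0.52359549 -0.33303878  0.01978792] [ 0.48296918 -0.34265478  0.01201365] [ 0.54978232 -0.31577884  0.02481889]
```

Emit:
send_rows(deltas=[{"dx": 40, "dy": -50, "dz": 0, "rz": 7}, {"dx": 80, "dy": -100, "dz": 0, "rz": 14}, {"dx": 120, "dy": -150, "dz": 0, "rz": 21}, {"dx": 160, "dy": -210, "dz": 0, "rz": 28}, {"dx": 190, "dy": -250, "dz": 0, "rz": 35}], jaw=85, newtons=40)

```text
$.deltas[0]: bad value
```

Emit:
send_rows(deltas=[{"dx": 20, "dy": -25, "dz": 0, "rx": 0, "ry": 0, "rz": 6}, {"dx": 40, "dy": -50, "dz": 0, "rx": 0, "ry": 0, "rz": 12}, {"dx": 60, "dy": -75, "dz": 0, "rx": 0, "ry": 0, "rz": 18}, {"dx": 80, "dy": -100, "dz": 0, "rx": 0, "ry": 0, "rz": 24}, {"dx": 100, "dy": -125, "dz": 0, "rx": 0, "ry": 0, "rz": 30}], jaw=85, newtons=40)

```text
clock: 0.57
tcp_pos: [0.3534, 0.4994, 0.2039]
orientation: [0.228, -3.133, 0.001]
contact_force: [1.3, 0.5, -0.5]
grip_width: 0.0848
gripper_force: 0.0
```

Emit:
send_rows(deltas=[{"dx": 22, "dy": -31, "dz": 0, "rx": 0, "ry": 0, "rz": 4}, {"dx": 45, "dy": -62, "dz": 0, "rx": 0, "ry": 0, "rz": 8}, {"dx": 68, "dy": -93, "dz": 0, "rx": 0, "ry": 0, "rz": 12}, {"dx": 91, "dy": -124, "dz": 0, "rx": 0, "ry": 0, "rz": 16}, {"dx": 113, "dy": -155, "dz": 0, "rx": 0, "ry": 0, "rz": 18}], jaw=85)

```text
clock: 0.98
tcp_pos: [0.4666, 0.344, 0.2041]
orientation: [0.712, -3.06, 0.0]
contact_force: [0.2, 0.6, 0.2]
grip_width: 0.0851
gripper_force: 0.0
```

Emit:
send_rows(deltas=[{"dx": 0, "dy": 0, "dz": -35, "rx": 0, "ry": 0, "rz": 0}, {"dx": 0, "dy": 0, "dz": -70, "rx": 0, "ry": 0, "rz": 0}, {"dx": 0, "dy": 0, "dz": -105, "rx": 0, "ry": 0, "rz": 0}, {"dx": 0, "dy": 0, "dz": -130, "rx": 0, "ry": 0, "rz": 0}, {"dx": 0, "dy": 0, "dz": -130, "rx": 0, "ry": 0, "rz": 0}])

```text
clock: 1.4
tcp_pos: [0.4624, 0.3429, 0.0689]
orientation: [0.705, -3.052, 0.007]
contact_force: [-1.0, -0.7, 0.1]
grip_width: 0.0851
gripper_force: 0.0
```

Run:
```python
from h import *
im,X,f=cam("side"); cv2.imwrite("pics/s1.png",cv2.resize(im[180:300,200:360],(800,600),interpolation=cv2.INTER_CUBIC))
print(r.get_obs()["tcp_pos"],r.get_obs()["orientation"])
```

```text
[0.46391715 0.34426233 0.07178958] [ 0.70579046 -3.05572304  0.00455991]
```

View pics/s1.png

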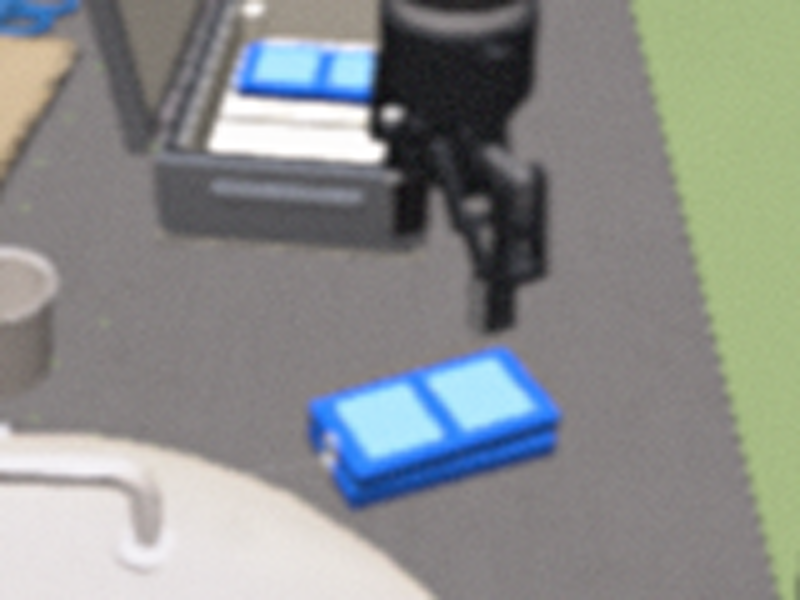

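```bash
cat >> h.py <<'E'
def proj(f,p):
    H=f["frame"].shape[0]; fl=H/2/np.tan(np.radians(f["vertical_fov"])/2)
    q=R.from_rotvec(f["orientation"]).as_matrix().T@(np.array(p)-f["xyz"]); return np.array([f["cx"]+fl*q[0]/q[2],f["cy"]+fl*q[1]/q[2]])
E
python3 - <<'E'
from h import *
im,X,f=cam("side"); 
for c,P in blobs(blue(im),X):
    zt=np.percentile(P[:,2],80); Q=P[P[:,2]>zt-.006]; print("blue",c,"ztop",zt.round(4),rect(Q))
o=r.get_obs(); M=R.from_rotvec(o["orientation"]).as_matrix(); t=o["tcp_pos"]
for s in(1,-1): print((proj(f,t+M@[0,s*.05,-.002])-[200,180])*5, t+M@[0,s*.05,-.002])
print((proj(f,[.4663,.3442,.028])-[200,180])*5)
im,X,f=cam("top")
for c,P in blobs(blue(im),X):
    zt=np.percentile(P[:,2],80); Q=P[P[:,2]>zt-.006]; print("blue",c,"ztop",zt.round(4),rect(Q))
E
```

```text
blue [205. 181.] ztop 0.0109 (array([ 780.4, -132.4]), array([79.9, 66.8]), 65.6)
blue [261. 195.] ztop 0.0309 (array([551. , 153.5]), array([394.5,  89.1]), -88.4)
blue [286. 266.] ztop 0.0299 (array([467.4, 346.7]), array([121.1,  64.8]), 27.6)
[482.93809443 393.50196116] [0.44348966 0.39052779 0.07591658]
[394.15749837 280.63281652] [0.48734046 0.30065508 0.07596666]
[431.56324114 404.65242613]
blue [337. 142.] ztop 0.011 (array([ 780. , -134.8]), array([83.6, 70.2]), 66.3)
blue [296. 211.] ztop 0.0305 (array([538.5, -13.3]), array([119.2,  60.4]), -5.3)
blue [189. 228.] ztop 0.0309 (array([421.2, 270.4]), array([176.6,  36.1]), 46.8)
```

Run:
```python
from h import *
im,X,f=cam("side"); o=r.get_obs(); print(o["tcp_pos"],o["joints"])
sub=X[180:262,270:320]; g=im[180:262,270:320].max(-1)<70
P=sub[g&(sub[...,2]>.04)&(abs(sub[...,0]-.46)<.12)]
for lo in np.arange(.06,.2,.015):
    q=P[(P[:,2]>lo)&(P[:,2]<lo+.015)]
    if len(q): print(lo.round(3),len(q),q.min(0).round(3),q.max(0).round(3))
cv2.imwrite("pics/s2.png",cv2.resize(im[100:292,200:456],(800,600),interpolation=cv2.INTER_CUBIC))
```

```text
[0.46689682 0.34696151 0.07607788] [-0.71066444  0.47576242 -0.04596815  1.89230782  0.03032351  0.77121099
  1.25156341]
0.06 1 [0.472 0.182 0.063] [0.472 0.182 0.063]
0.105 6 [0.477 0.306 0.117] [0.491 0.309 0.12 ]
0.12 50 [0.438 0.303 0.12 ] [0.496 0.4   0.135]
0.135 60 [0.436 0.302 0.135] [0.494 0.401 0.15 ]
0.15 28 [0.446 0.305 0.15 ] [0.491 0.415 0.165]
0.165 111 [0.425 0.288 0.166] [0.505 0.418 0.18 ]
0.18 139 [0.426 0.293 0.18 ] [0.505 0.417 0.195]
0.195 166 [0.427 0.297 0.195] [0.503 0.415 0.21 ]
```

View pics/s2.png

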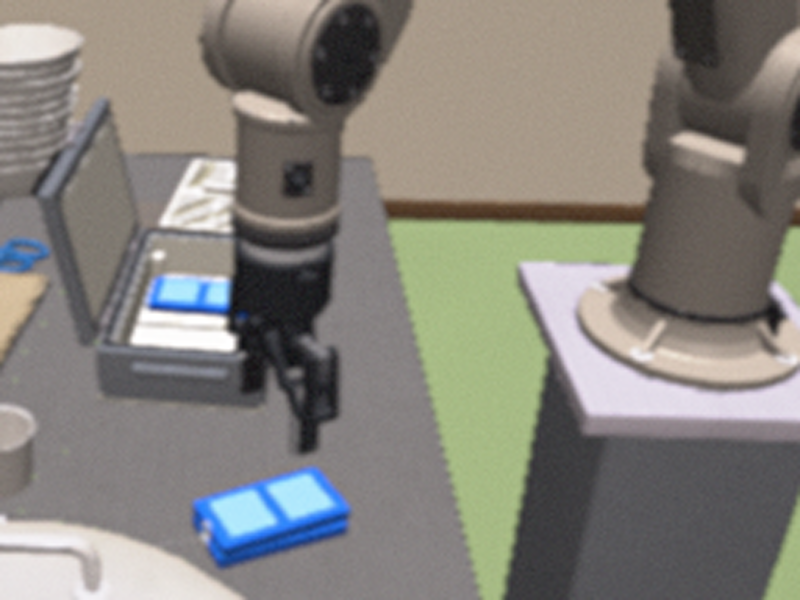

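Emit:
send_rows(deltas=[{"dx": 0, "dy": 0, "dz": -10, "rx": 0, "ry": 0, "rz": 0}, {"dx": 0, "dy": 0, "dz": -20, "rx": 0, "ry": 0, "rz": 0}, {"dx": 0, "dy": 0, "dz": -30, "rx": 0, "ry": 0, "rz": 0}, {"dx": 0, "dy": 0, "dz": -30, "rx": 0, "ry": 0, "rz": 0}, {"dx": 0, "dy": 0, "dz": -30, "rx": 0, "ry": 0, "rz": 0}])

```text
clock: 2.02
tcp_pos: [0.4651, 0.3454, 0.0433]
orientation: [0.707, -3.059, 0.001]
contact_force: [0.6, 0.7, 0.6]
grip_width: 0.0849
gripper_force: 0.0
```

Run:
```python
from h import *
im,X,f=cam("side"); o=r.get_obs(); print(o["tcp_pos"],o["contact_force"],o["grip_width"])
sub=X[180:290,260:320]; g=im[180:290,260:320].max(-1)<70
P=sub[g&(sub[...,2]>.02)&(abs(sub[...,0]-.46)<.12)]
for lo in np.arange(.02,.2,.015):
    q=P[(P[:,2]>lo)&(P[:,2]<lo+.015)]
    if len(q): print(lo.round(3),len(q),q.min(0).round(3),q.max(0).round(3))
cv2.imwrite("pics/s3.png",cv2.resize(im[180:300,200:360],(800,600),interpolation=cv2.INTER_CUBIC))
```

```text
[0.46556391 0.34576594 0.04389135] [0.21842666 0.2325746  0.390458  ] 0.08520521281692907
0.02 2 [0.47  0.179 0.021] [0.471 0.183 0.027]
0.05 1 [0.502 0.184 0.059] [0.502 0.184 0.059]
0.08 17 [0.477 0.302 0.087] [0.493 0.312 0.095]
0.095 50 [0.437 0.303 0.095] [0.493 0.401 0.11 ]
0.11 45 [0.435 0.302 0.111] [0.493 0.402 0.125]
0.125 69 [0.425 0.293 0.125] [0.504 0.418 0.14 ]
0.14 114 [0.423 0.289 0.14 ] [0.504 0.417 0.155]
0.155 135 [0.424 0.296 0.155] [0.502 0.417 0.17 ]
0.17 155 [0.425 0.338 0.17 ] [0.492 0.414 0.185]
0.185 69 [0.428 0.36  0.185] [0.473 0.412 0.2  ]
0.2 141 [0.431 0.355 0.2  ] [0.502 0.386 0.215]
```

View pics/s3.png

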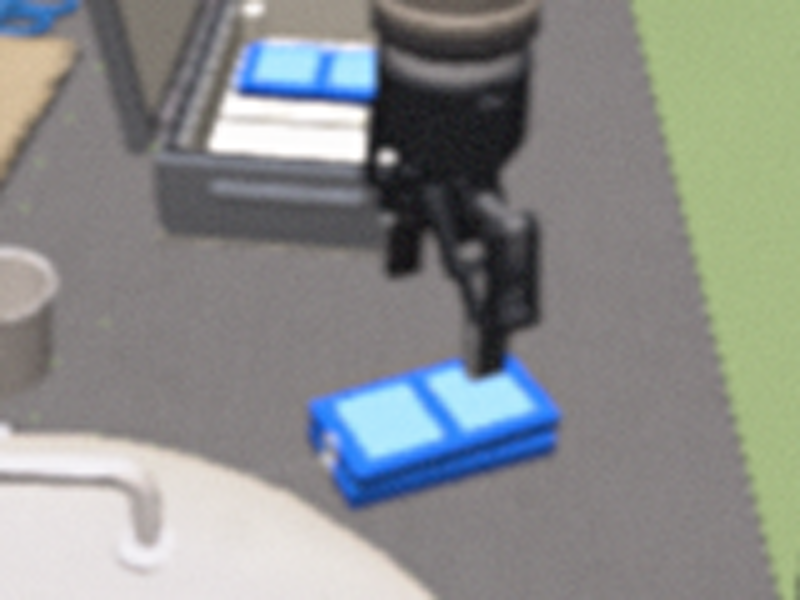

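The near fingertip is at crop px (485,375) and the far one at (403,275), both higher than the reported TCP suggests. I'll test that by descending and closing gently.

Emit:
send_rows(deltas=[{"dx": 0, "dy": 0, "dz": -6, "rx": 0, "ry": 0, "rz": 0}, {"dx": 0, "dy": 0, "dz": -12, "rx": 0, "ry": 0, "rz": 0}, {"dx": 0, "dy": 0, "dz": -18, "rx": 0, "ry": 0, "rz": 0}, {"dx": 0, "dy": 0, "dz": -22, "rx": 0, "ry": 0, "rz": 0}, {"dx": 0, "dy": 0, "dz": -22, "rx": 0, "ry": 0, "rz": 0}])

```text
clock: 2.48
tcp_pos: [0.4651, 0.3454, 0.021]
orientation: [0.707, -3.059, 0.001]
contact_force: [-0.5, 0.1, 0.1]
grip_width: 0.0853
gripper_force: 0.0
```

Emit:
send_rows(deltas=[{"dx": 0, "dy": 0, "dz": 0, "rx": 0, "ry": 0, "rz": 0}, {"dx": 0, "dy": 0, "dz": 0, "rx": 0, "ry": 0, "rz": 0}, {"dx": 0, "dy": 0, "dz": 0, "rx": 0, "ry": 0, "rz": 0}, {"dx": 0, "dy": 0, "dz": 0, "rx": 0, "ry": 0, "rz": 0}, {"dx": 0, "dy": 0, "dz": 0, "rx": 0, "ry": 0, "rz": 0}], jaw=50, newtons=25)

```text
clock: 2.9
tcp_pos: [0.4659, 0.346, 0.0225]
orientation: [-0.707, 3.061, 0.0]
contact_force: [0.2, 1.2, -0.2]
grip_width: 0.0499
gripper_force: 0.0
```

Run:
```python
from h import *
im,X,f=cam("side"); o=r.get_obs(); print(o["tcp_pos"],o["contact_force"],o["grip_width"],o["gripper_force"])
cv2.imwrite("pics/s4.png",cv2.resize(im[180:300,200:360],(800,600),interpolation=cv2.INTER_CUBIC))
```

```text
[0.46586601 0.34599448 0.02241357] [-0.25996475  0.18624616  0.25128932] 0.049988092641054936 0.0
```

View pics/s4.png

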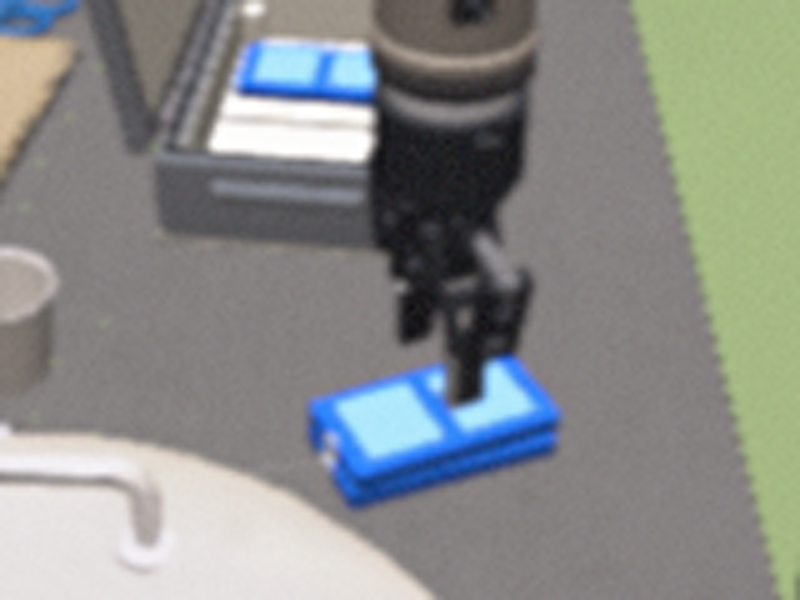

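The jaw closed to 50 mm without contact, so the real tips are about 40 mm higher than reported. I'll calibrate by touching the plate's top face.

Emit:
send_rows(deltas=[{"dx": 0, "dy": 0, "dz": -5, "rx": 0, "ry": 0, "rz": 0}, {"dx": 0, "dy": 0, "dz": -10, "rx": 0, "ry": 0, "rz": 0}, {"dx": 0, "dy": 0, "dz": -13, "rx": 0, "ry": 0, "rz": 0}, {"dx": 0, "dy": 0, "dz": -16, "rx": 0, "ry": 0, "rz": 0}, {"dx": 0, "dy": 0, "dz": -16, "rx": 0, "ry": 0, "rz": 0}])

```text
clock: 3.37
tcp_pos: [0.4652, 0.3455, 0.0053]
orientation: [0.707, -3.06, 0.001]
contact_force: [0.6, -0.0, 0.1]
grip_width: 0.0502
gripper_force: 0.0
```

Run:
```python
from h import *
im,X,f=cam("side"); o=r.get_obs(); print(o["tcp_pos"],o["contact_force"],o["grip_width"])
sub=X[180:290,260:320]; g=im[180:290,260:320].max(-1)<70
P=sub[g&(sub[...,2]>.035)&(abs(sub[...,0]-.46)<.12)]
for lo in np.arange(.035,.11,.005):
    q=P[(P[:,2]>lo)&(P[:,2]<lo+.005)]
    if len(q): print(lo.round(3),len(q),q.min(0).round(3),q.max(0).round(3))
```

```text
[0.4654044  0.34564975 0.00562954] [-0.06957592  0.09346032  0.07367945] 0.04988151253175037
0.035 1 [0.475 0.322 0.039] [0.475 0.322 0.039]
0.04 9 [0.47  0.319 0.04 ] [0.483 0.328 0.045]
0.045 12 [0.448 0.317 0.046] [0.483 0.38  0.05 ]
0.05 15 [0.446 0.319 0.051] [0.484 0.383 0.054]
0.055 15 [0.446 0.32  0.055] [0.484 0.384 0.059]
0.06 17 [0.446 0.318 0.06 ] [0.484 0.383 0.065]
0.065 9 [0.454 0.321 0.065] [0.484 0.384 0.07 ]
0.07 8 [0.454 0.318 0.071] [0.484 0.383 0.074]
0.075 5 [0.457 0.32  0.076] [0.479 0.381 0.08 ]
0.08 12 [0.453 0.32  0.08 ] [0.487 0.399 0.085]
0.085 26 [0.436 0.308 0.085] [0.495 0.404 0.09 ]
0.09 28 [0.436 0.309 0.09 ] [0.495 0.403 0.095]
0.095 22 [0.434 0.301 0.095] [0.501 0.404 0.099]
0.1 34 [0.432 0.3   0.1  ] [0.501 0.404 0.105]
0.105 43 [0.43  0.3   0.105] [0.501 0.407 0.11 ]
```

Emit:
send_rows(deltas=[{"dx": 0, "dy": 0, "dz": -3, "rx": 0, "ry": 0, "rz": 0}, {"dx": 0, "dy": 0, "dz": -6, "rx": 0, "ry": 0, "rz": 0}, {"dx": 0, "dy": 0, "dz": -8, "rx": 0, "ry": 0, "rz": 0}, {"dx": 0, "dy": 0, "dz": -8, "rx": 0, "ry": 0, "rz": 0}])

```text
clock: 3.75
tcp_pos: [0.4657, 0.3459, -0.0019]
orientation: [0.707, -3.061, 0.0]
contact_force: [-0.2, -0.5, 0.4]
grip_width: 0.0501
gripper_force: 0.0
```

Emit:
send_rows(deltas=[{"dx": 0, "dy": 0, "dz": -1, "rx": 0, "ry": 0, "rz": 0}, {"dx": 0, "dy": 0, "dz": -2, "rx": 0, "ry": 0, "rz": 0}, {"dx": 0, "dy": 0, "dz": -2, "rx": 0, "ry": 0, "rz": 0}])

```text
clock: 4.0
tcp_pos: [0.4658, 0.346, -0.0021]
orientation: [-0.707, 3.061, 0.0]
contact_force: [-4.4, -3.5, 18.7]
grip_width: 0.05
gripper_force: 9.2
```

Emit:
send_rows(deltas=[{"dx": 0, "dy": 0, "dz": -1, "rx": 0, "ry": 0, "rz": 0}, {"dx": 0, "dy": 0, "dz": -2, "rx": 0, "ry": 0, "rz": 0}, {"dx": 0, "dy": 0, "dz": -2, "rx": 0, "ry": 0, "rz": 0}])

```text
clock: 4.25
tcp_pos: [0.4659, 0.346, -0.0022]
orientation: [-0.706, 3.061, -0.0]
contact_force: [-9.3, -7.3, 36.9]
grip_width: 0.0498
gripper_force: 18.5
```

Touch: the tips reach the plate top (28 mm) at TCP z = -2 mm with jaw 50. Now I'll open, go down around the top plate only, and grip.

Emit:
send_rows(deltas=[{"dx": 0, "dy": 0, "dz": 12, "rx": 0, "ry": 0, "rz": 0}, {"dx": 0, "dy": -1, "dz": 24, "rx": 0, "ry": 0, "rz": 0}, {"dx": 0, "dy": -1, "dz": 24, "rx": 0, "ry": 0, "rz": 0}, {"dx": 0, "dy": -1, "dz": 24, "rx": 0, "ry": 0, "rz": 0}, {"dx": 0, "dy": -1, "dz": 24, "rx": 0, "ry": 0, "rz": 0}], jaw=80)

```text
clock: 4.67
tcp_pos: [0.4656, 0.3447, 0.0178]
orientation: [0.707, -3.061, 0.0]
contact_force: [0.1, -0.1, -0.3]
grip_width: 0.0797
gripper_force: 0.0
```

Emit:
send_rows(deltas=[{"dx": 0, "dy": 0, "dz": -10, "rx": 0, "ry": 0, "rz": 0}, {"dx": 0, "dy": 0, "dz": -20, "rx": 0, "ry": 0, "rz": 0}, {"dx": 0, "dy": 0, "dz": -27, "rx": 0, "ry": 0, "rz": 0}, {"dx": 0, "dy": 0, "dz": -33, "rx": 0, "ry": 0, "rz": 0}, {"dx": 0, "dy": 0, "dz": -33, "rx": 0, "ry": 0, "rz": 0}])

```text
clock: 5.08
tcp_pos: [0.4645, 0.3439, -0.017]
orientation: [0.707, -3.058, 0.003]
contact_force: [-0.8, -0.3, 0.1]
grip_width: 0.0799
gripper_force: 0.0
```

Emit:
send_rows(deltas=[{"dx": 0, "dy": 0, "dz": 0, "rx": 0, "ry": 0, "rz": 0}, {"dx": 0, "dy": 0, "dz": 0, "rx": 0, "ry": 0, "rz": 0}, {"dx": 0, "dy": 0, "dz": 0, "rx": 0, "ry": 0, "rz": 0}, {"dx": 0, "dy": 0, "dz": 0, "rx": 0, "ry": 0, "rz": 0}, {"dx": 0, "dy": 0, "dz": 0, "rx": 0, "ry": 0, "rz": 0}], jaw=50, newtons=50)

```text
clock: 5.5
tcp_pos: [0.4658, 0.345, -0.0146]
orientation: [-0.707, 3.061, 0.0]
contact_force: [-0.4, 0.2, -0.3]
grip_width: 0.0606
gripper_force: 54.6
```

Emit:
send_rows(deltas=[{"dx": 0, "dy": 0, "dz": 10, "rx": 0, "ry": 0, "rz": 0}, {"dx": 0, "dy": 0, "dz": 30, "rx": 0, "ry": 0, "rz": 0}, {"dx": 0, "dy": 0, "dz": 60, "rx": 0, "ry": 0, "rz": 0}, {"dx": 0, "dy": 0, "dz": 95, "rx": 0, "ry": 0, "rz": 0}, {"dx": 0, "dy": 0, "dz": 115, "rx": 0, "ry": 0, "rz": 0}])

```text
clock: 5.92
tcp_pos: [0.4669, 0.3458, 0.1043]
orientation: [-0.706, 3.058, 0.003]
contact_force: [-0.0, 0.9, -1.2]
grip_width: 0.0606
gripper_force: 54.7
```

Run:
```python
from h import *
im,X,f=cam("side"); o=r.get_obs(); print(o["tcp_pos"],o["contact_force"],o["grip_width"],o["gripper_force"])
for c,P in blobs(blue(im),X):
    print("blue",c,np.percentile(P[:,2],[2,50,98]).round(4),P.mean(0).round(3))
cv2.imwrite("pics/s5.png",cv2.resize(im[140:300,180:380],(800,600),interpolation=cv2.INTER_CUBIC))
```

```text
[0.46862583 0.34721024 0.10745161] [1.27190231 1.90341266 1.06086061] 0.060391846535933345 54.728352427482605
blue [205. 181.] [0.0008 0.0088 0.0125] [ 0.777 -0.134  0.008]
blue [261. 195.] [0.0219 0.0297 0.2099] [0.549 0.023 0.043]
blue [278. 228.] [0.0465 0.1483 0.1831] [0.492 0.357 0.144]
blue [306. 226.] [0.0021 0.1474 0.1895] [0.42  0.338 0.139]
blue [286. 267.] [0.0011 0.0151 0.0179] [0.467 0.352 0.013]
```

View pics/s5.png

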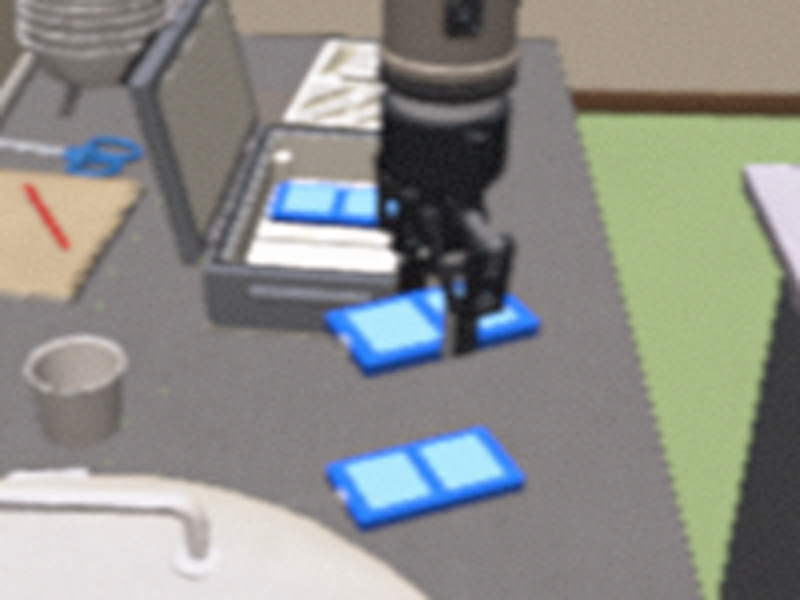

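One plate is lifted (crop px 435,330) and the other stays at (430,475). Next it goes to the left bay.

Emit:
send_rows(deltas=[{"dx": 8, "dy": -20, "dz": 0, "rx": 0, "ry": 0, "rz": -3}, {"dx": 16, "dy": -50, "dz": 0, "rx": 0, "ry": 0, "rz": -6}, {"dx": 24, "dy": -80, "dz": 0, "rx": 0, "ry": 0, "rz": -10}, {"dx": 33, "dy": -110, "dz": 0, "rx": 0, "ry": 0, "rz": -14}, {"dx": 43, "dy": -140, "dz": 0, "rx": 0, "ry": 0, "rz": -18}])

```text
clock: 6.38
tcp_pos: [0.5084, 0.203, 0.1002]
orientation: [0.213, -3.134, 0.0]
contact_force: [0.9, -0.5, -1.2]
grip_width: 0.061
gripper_force: 54.7
```

Emit:
send_rows(deltas=[{"dx": 10, "dy": -30, "dz": 0, "rx": 0, "ry": 0, "rz": -4}, {"dx": 20, "dy": -60, "dz": 0, "rx": 0, "ry": 0, "rz": -8}, {"dx": 30, "dy": -90, "dz": 0, "rx": 0, "ry": 0, "rz": -11}, {"dx": 37, "dy": -106, "dz": 0, "rx": 0, "ry": 0, "rz": -12.8}, {"dx": 37, "dy": -106, "dz": 0, "rx": 0, "ry": 0, "rz": -12.8}])

```text
clock: 6.8
tcp_pos: [0.547, 0.0934, 0.1004]
orientation: [0.145, 3.137, -0.003]
contact_force: [-1.2, 0.3, -1.6]
grip_width: 0.0603
gripper_force: 54.7
```

Emit:
send_rows(deltas=[{"dx": 0, "dy": 0, "dz": -10, "rx": 0, "ry": 0, "rz": 0}, {"dx": 0, "dy": 0, "dz": -20, "rx": 0, "ry": 0, "rz": 0}, {"dx": 0, "dy": 0, "dz": -30, "rx": 0, "ry": 0, "rz": 0}, {"dx": 0, "dy": 0, "dz": -35, "rx": 0, "ry": 0, "rz": 0}, {"dx": 0, "dy": 0, "dz": -35, "rx": 0, "ry": 0, "rz": 0}])

```text
clock: 7.22
tcp_pos: [0.5439, 0.0998, 0.0631]
orientation: [-0.128, -3.135, 0.001]
contact_force: [0.1, -0.8, -1.6]
grip_width: 0.0608
gripper_force: 54.6
```

Run:
```python
from h import *
o=r.get_obs(); print(o["tcp_pos"],o["orientation"],o["grip_width"],o["contact_force"])
for n in("side","top"):
  im,X,f=cam(n)
  for c,P in blobs(blue(im),X,25):
    print(n,"blue",c,len(P),np.percentile(P[:,2],[2,50,98]).round(4),rect(P))
  im2=im
cv2.imwrite("pics/t6.png",cv2.resize(im2[120:280,180:400],(800,582),interpolation=cv2.INTER_CUBIC))
```

```text
[0.54393834 0.09982559 0.0631017 ] [-1.27678810e-01 -3.13533560e+00  1.24067545e-03] 0.06075893038467426 [ 0.13844441 -0.79659973 -1.64999693]
side blue [205. 181.] 141 [0.0008 0.0088 0.0125] (array([ 776., -136.]), array([92.3, 70.6]), 51.3)
side blue [262. 193.] 421 [0.0232 0.1063 0.1397] (array([548.8,  44.2]), array([240. , 132.8]), 86.9)
side blue [286. 267.] 662 [0.0014 0.0151 0.0177] (array([466.5, 338. ]), array([131.3,  82. ]), 25.5)
top blue [337. 142.] 243 [-0.0007  0.0089  0.0135] (array([ 780.5, -133.8]), array([85.9, 70.4]), 57.1)
top blue [302. 206.] 167 [0.0239 0.0288 0.5863] (array([499.1,  -2.6]), array([208.6,  76.8]), -14.5)
top blue [180. 226.] 371 [0.0002 0.0142 0.0189] (array([469.5, 347.2]), array([124.7,  65.3]), 24.8)
```

View pics/t6.png

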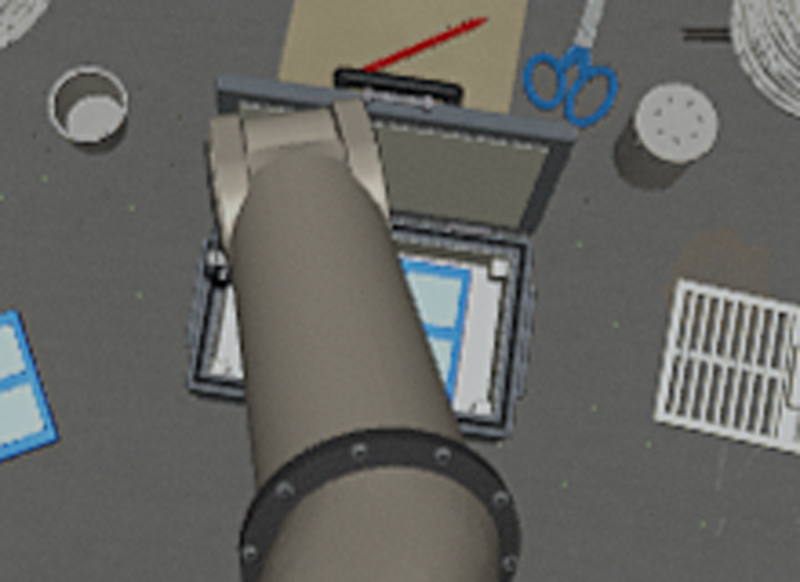

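Emit:
send_rows(deltas=[{"dx": 1, "dy": 0, "dz": -20, "rx": 0, "ry": 0, "rz": 0}, {"dx": 1, "dy": 0, "dz": -40, "rx": 0, "ry": 0, "rz": 0}, {"dx": 1, "dy": 0, "dz": -58, "rx": 0, "ry": 0, "rz": 0}, {"dx": 1, "dy": 0, "dz": -70, "rx": 0, "ry": 0, "rz": 0}, {"dx": 1, "dy": 0, "dz": -70, "rx": 0, "ry": 0, "rz": 0}])

```text
clock: 7.73
tcp_pos: [0.5452, 0.0988, -0.0067]
orientation: [-0.13, -3.136, 0.002]
contact_force: [0.3, -0.0, -1.7]
grip_width: 0.0605
gripper_force: 54.6
```

Emit:
send_rows(deltas=[{"dx": 0, "dy": 0, "dz": -3, "rx": 0, "ry": 0, "rz": 0}, {"dx": 0, "dy": 0, "dz": -5, "rx": 0, "ry": 0, "rz": 0}, {"dx": 0, "dy": 0, "dz": -7, "rx": 0, "ry": 0, "rz": 0}, {"dx": 0, "dy": 0, "dz": -8, "rx": 0, "ry": 0, "rz": 0}, {"dx": 0, "dy": 0, "dz": -8, "rx": 0, "ry": 0, "rz": 0}])

```text
clock: 8.15
tcp_pos: [0.5471, 0.099, -0.0124]
orientation: [0.131, 3.138, 0.0]
contact_force: [-0.4, 0.3, -1.3]
grip_width: 0.0608
gripper_force: 54.6
```

Emit:
send_rows(deltas=[{"dx": 0, "dy": 0, "dz": -1, "rx": 0, "ry": 0, "rz": 0}, {"dx": 0, "dy": 0, "dz": -1.5, "rx": 0, "ry": 0, "rz": 0}, {"dx": 0, "dy": 0, "dz": -2, "rx": 0, "ry": 0, "rz": 0}, {"dx": 0, "dy": 0, "dz": -2, "rx": 0, "ry": 0, "rz": 0}])

```text
clock: 8.48
tcp_pos: [0.5469, 0.0989, -0.0146]
orientation: [0.131, 3.139, 0.0]
contact_force: [-0.8, -0.0, 1.1]
grip_width: 0.0602
gripper_force: 54.8
```

Emit:
send_rows(deltas=[{"dx": 0, "dy": 0, "dz": 0, "rx": 0, "ry": 0, "rz": 0}, {"dx": 0, "dy": 0, "dz": 0, "rx": 0, "ry": 0, "rz": 0}, {"dx": 0, "dy": 0, "dz": 0, "rx": 0, "ry": 0, "rz": 0}, {"dx": 0, "dy": 0, "dz": 0, "rx": 0, "ry": 0, "rz": 0}], jaw=72)

```text
clock: 8.82
tcp_pos: [0.5458, 0.0957, -0.015]
orientation: [-0.135, -3.137, 0.005]
contact_force: [-2.6, -7.1, 2.5]
grip_width: 0.0716
gripper_force: 2.0
```

Emit:
send_rows(deltas=[{"dx": 0, "dy": 0, "dz": 20, "rx": 0, "ry": 0, "rz": 0}, {"dx": 0, "dy": 0, "dz": 50, "rx": 0, "ry": 0, "rz": 0}, {"dx": 0, "dy": 0, "dz": 85, "rx": 0, "ry": 0, "rz": 0}, {"dx": 0, "dy": 0, "dz": 115, "rx": 0, "ry": 0, "rz": 0}, {"dx": 0, "dy": 0, "dz": 115, "rx": 0, "ry": 0, "rz": 0}])

```text
clock: 9.23
tcp_pos: [0.5509, 0.0997, 0.1062]
orientation: [0.132, 3.129, 0.005]
contact_force: [0.8, 0.6, -1.1]
grip_width: 0.0718
gripper_force: 0.0
```

Emit:
send_rows(deltas=[{"dx": -8, "dy": 25, "dz": 0, "rx": 0, "ry": 0, "rz": 4}, {"dx": -16, "dy": 60, "dz": 0, "rx": 0, "ry": 0, "rz": 10}, {"dx": -26, "dy": 95, "dz": 0, "rx": 0, "ry": 0, "rz": 16}, {"dx": -38, "dy": 130, "dz": 0, "rx": 0, "ry": 0, "rz": 22}, {"dx": -48, "dy": 165, "dz": 0, "rx": 0, "ry": 0, "rz": 28}], jaw=80)

```text
clock: 9.65
tcp_pos: [0.4978, 0.2654, 0.1001]
orientation: [-0.639, 3.076, 0.0]
contact_force: [0.7, 0.1, -0.0]
grip_width: 0.0803
gripper_force: 0.0
```

Run:
```python
from h import *
o=r.get_obs(); print(o["tcp_pos"],o["orientation"],o["grip_width"],o["contact_force"])
im,X,f=cam("top")
for c,P in blobs(blue(im),X,25):
    zt=np.percentile(P[:,2],80); Q=P[P[:,2]>zt-.006]; print("blue",c,"ztop",zt.round(4),rect(Q))
```

```text
[0.49783374 0.26540818 0.10009453] [-6.39409508e-01  3.07578207e+00  3.64449424e-04] 0.0802598111272025 [ 0.67903836  0.14916668 -0.01645371]
blue [337. 142.] ztop 0.0112 (array([ 781.7, -134.5]), array([85. , 70.8]), 67.9)
blue [261. 206.] ztop 0.0305 (array([547.3,  98.3]), array([119.4,  60.5]), -4.7)
blue [296. 211.] ztop 0.0303 (array([538.4, -13.3]), array([119. ,  60.4]), -5.5)
```

Run:
```python
from h import *
im,X,f=cam("side")
for c,P in blobs(blue(im),X,25):
    zt=np.percentile(P[:,2],80); Q=P[P[:,2]>zt-.005]; print("blue",c,len(P),"ztop",zt.round(4),rect(Q))
d=np.load("top0.npz")
```

```text
blue [205. 181.] 140 ztop 0.0109 (array([ 781. , -131.3]), array([83. , 66.6]), 67.4)
blue [258. 195.] 168 ztop 0.031 (array([561.5, 100.7]), array([289.9,  67.6]), -87.6)
blue [261. 208.] 179 ztop 0.0319 (array([547.3, 121.5]), array([118.5, 104.9]), -2.4)
blue [286. 267.] 630 ztop 0.0162 (array([468.8, 347. ]), array([120. ,  63.6]), 24.0)
```

Emit:
send_rows(deltas=[{"dx": -8, "dy": 20, "dz": 0, "rx": 0, "ry": 0, "rz": 0}, {"dx": -19, "dy": 50, "dz": 0, "rx": 0, "ry": 0, "rz": 0}, {"dx": -30, "dy": 81, "dz": 0, "rx": 0, "ry": 0, "rz": 0.5}, {"dx": -30, "dy": 81, "dz": -15, "rx": 0, "ry": 0, "rz": 0.5}, {"dx": -30, "dy": 81, "dz": -35, "rx": 0, "ry": 0, "rz": 0.5}])

```text
clock: 10.17
tcp_pos: [0.4688, 0.3486, 0.0662]
orientation: [-0.65, 3.07, 0.005]
contact_force: [1.6, 0.6, -0.8]
grip_width: 0.0799
gripper_force: 0.0
```

Emit:
send_rows(deltas=[{"dx": 0, "dy": 0, "dz": -25, "rx": 0, "ry": 0, "rz": 0}, {"dx": 0, "dy": 0, "dz": -50, "rx": 0, "ry": 0, "rz": 0}, {"dx": 0, "dy": 0, "dz": -70, "rx": 0, "ry": 0, "rz": 0}, {"dx": 0, "dy": 0, "dz": -80, "rx": 0, "ry": 0, "rz": 0}, {"dx": 0, "dy": 0, "dz": -85, "rx": 0, "ry": 0, "rz": 0}])

```text
clock: 10.58
tcp_pos: [0.468, 0.3438, -0.0216]
orientation: [0.644, -3.072, 0.002]
contact_force: [-0.2, -1.2, 0.7]
grip_width: 0.0802
gripper_force: 0.0
```

Emit:
send_rows(deltas=[{"dx": 0, "dy": 0, "dz": -4, "rx": 0, "ry": 0, "rz": 0}, {"dx": 0, "dy": 0, "dz": -7, "rx": 0, "ry": 0, "rz": 0}, {"dx": 0, "dy": 0, "dz": -7, "rx": 0, "ry": 0, "rz": 0}, {"dx": 0, "dy": 0, "dz": -7, "rx": 0, "ry": 0, "rz": 0}])

```text
clock: 10.92
tcp_pos: [0.4693, 0.3453, -0.026]
orientation: [-0.645, 3.073, 0.001]
contact_force: [0.3, 0.4, -0.8]
grip_width: 0.08
gripper_force: 0.0
```

Emit:
send_rows(deltas=[{"dx": 0, "dy": 0, "dz": 0, "rx": 0, "ry": 0, "rz": 0}, {"dx": 0, "dy": 0, "dz": 0, "rx": 0, "ry": 0, "rz": 0}, {"dx": 0, "dy": 0, "dz": 0, "rx": 0, "ry": 0, "rz": 0}, {"dx": 0, "dy": 0, "dz": 0, "rx": 0, "ry": 0, "rz": 0}, {"dx": 0, "dy": 0, "dz": 0, "rx": 0, "ry": 0, "rz": 0}], jaw=50, newtons=50)

```text
clock: 11.33
tcp_pos: [0.4693, 0.3454, -0.0255]
orientation: [-0.645, 3.073, 0.001]
contact_force: [-2.1, -0.8, 6.6]
grip_width: 0.0602
gripper_force: 53.6
```

Emit:
send_rows(deltas=[{"dx": 0, "dy": 0, "dz": 10, "rx": 0, "ry": 0, "rz": 0}, {"dx": 0, "dy": 0, "dz": 30, "rx": 0, "ry": 0, "rz": 0}, {"dx": 0, "dy": 0, "dz": 65, "rx": 0, "ry": 0, "rz": 0}, {"dx": 0, "dy": 0, "dz": 100, "rx": 0, "ry": 0, "rz": 0}, {"dx": 0, "dy": 0, "dz": 125, "rx": 0, "ry": 0, "rz": 0}])

```text
clock: 11.75
tcp_pos: [0.4694, 0.3454, 0.1017]
orientation: [-0.645, 3.072, 0.002]
contact_force: [0.3, 0.2, -1.7]
grip_width: 0.0605
gripper_force: 55.1
```

Emit:
send_rows(deltas=[{"dx": 8, "dy": -20, "dz": 0, "rx": 0, "ry": 0, "rz": -3}, {"dx": 16, "dy": -50, "dz": 0, "rx": 0, "ry": 0, "rz": -6}, {"dx": 24, "dy": -80, "dz": 0, "rx": 0, "ry": 0, "rz": -10}, {"dx": 33, "dy": -110, "dz": 0, "rx": 0, "ry": 0, "rz": -14}, {"dx": 43, "dy": -140, "dz": 0, "rx": 0, "ry": 0, "rz": -18}])

```text
clock: 12.17
tcp_pos: [0.5115, 0.2031, 0.0986]
orientation: [0.15, -3.138, -0.0]
contact_force: [-0.0, 0.2, -1.4]
grip_width: 0.0603
gripper_force: 55.1
```

Emit:
send_rows(deltas=[{"dx": 10, "dy": -30, "dz": 0, "rx": 0, "ry": 0, "rz": -4}, {"dx": 20, "dy": -60, "dz": 0, "rx": 0, "ry": 0, "rz": -8}, {"dx": 30, "dy": -90, "dz": 0, "rx": 0, "ry": 0, "rz": -10.5}, {"dx": 35, "dy": -107, "dz": 0, "rx": 0, "ry": 0, "rz": -10.5}, {"dx": 35, "dy": -107, "dz": 0, "rx": 0, "ry": 0, "rz": -10.5}])

```text
clock: 12.58
tcp_pos: [0.5477, 0.0915, 0.0986]
orientation: [0.144, 3.137, -0.004]
contact_force: [0.0, 0.1, -1.5]
grip_width: 0.0603
gripper_force: 55.1
```

Emit:
send_rows(deltas=[{"dx": 0, "dy": 0, "dz": -8, "rx": 0, "ry": 0, "rz": 0}, {"dx": 0, "dy": 0, "dz": -16, "rx": 0, "ry": 0, "rz": 0}, {"dx": 0, "dy": 0, "dz": -24, "rx": 0, "ry": 0, "rz": 0}, {"dx": 0, "dy": 0, "dz": -24, "rx": 0, "ry": 0, "rz": 0}, {"dx": 0, "dy": 0, "dz": -24, "rx": 0, "ry": 0, "rz": 0}])

```text
clock: 13.0
tcp_pos: [0.5457, 0.0988, 0.0732]
orientation: [-0.129, -3.137, 0.001]
contact_force: [-0.2, -0.1, -1.2]
grip_width: 0.0604
gripper_force: 58.9
```

Run:
```python
from h import *
o=r.get_obs(); print(o["clock"],o["tcp_pos"],o["orientation"],o["grip_width"],o["contact_force"])
im,X,f=cam("side")
for c,P in blobs(blue(im),X,25):
    print("blue",c,len(P),np.percentile(P[:,2],[2,20,50,80,98]).round(3),P.min(0).round(3),P.max(0).round(3))
cv2.imwrite("pics/s7.png",cv2.resize(im[140:260,200:360],(800,600),interpolation=cv2.INTER_CUBIC))
```

```text
13.0 [0.54571699 0.09879783 0.07318135] [-1.28547354e-01 -3.13684582e+00  5.53699871e-04] 0.06042502561576073 [-0.1550358  -0.12300129 -1.23201197]
blue [205. 181.] 141 [0.001 0.005 0.009 0.011 0.013] [ 0.74  -0.191 -0.002] [ 0.812 -0.089  0.015]
blue [262. 192.] 496 [0.023 0.029 0.112 0.115 0.138] [ 0.479 -0.075  0.019] [0.616 0.161 0.163]
blue [261. 208.] 184 [0.017 0.029 0.03  0.032 0.072] [0.489 0.044 0.014] [0.605 0.175 0.073]
```

View pics/s7.png

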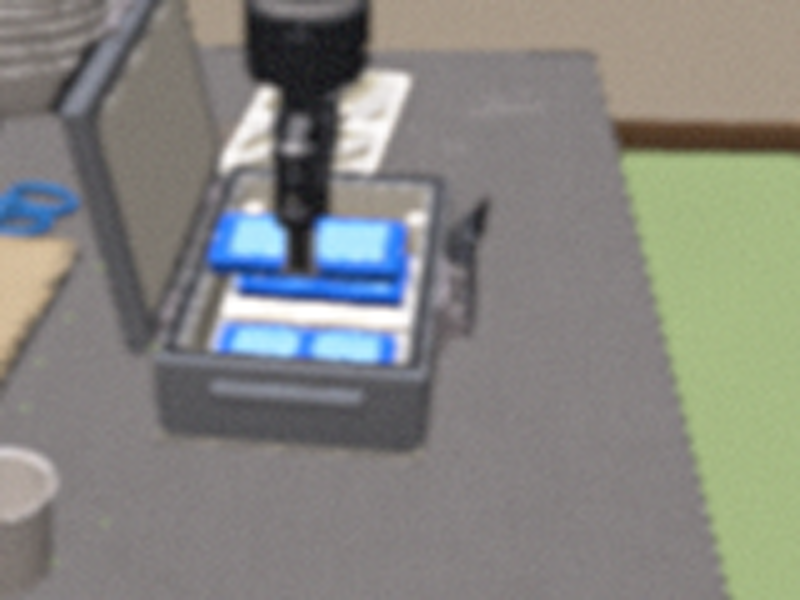

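The plate hangs level over the left bay (crop px 310,245), so I'll lower it onto the first one.

Emit:
send_rows(deltas=[{"dx": 0, "dy": 0, "dz": -20, "rx": 0, "ry": 0, "rz": 0}, {"dx": 0, "dy": 0, "dz": -40, "rx": 0, "ry": 0, "rz": 0}, {"dx": 0, "dy": 0, "dz": -55, "rx": 0, "ry": 0, "rz": 0}, {"dx": 0, "dy": 0, "dz": -64, "rx": 0, "ry": 0, "rz": 0}, {"dx": 0, "dy": 0, "dz": -66, "rx": 0, "ry": 0, "rz": 0}])

```text
clock: 13.47
tcp_pos: [0.5458, 0.0981, 0.0069]
orientation: [-0.13, -3.137, 0.001]
contact_force: [-0.1, 0.3, -1.1]
grip_width: 0.0602
gripper_force: 58.9
```

Emit:
send_rows(deltas=[{"dx": 0, "dy": 0, "dz": -1, "rx": 0, "ry": 0, "rz": 0}, {"dx": 0, "dy": 0, "dz": -2, "rx": 0, "ry": 0, "rz": 0}, {"dx": 0, "dy": 0, "dz": -3, "rx": 0, "ry": 0, "rz": 0}, {"dx": 0, "dy": 0, "dz": -3, "rx": 0, "ry": 0, "rz": 0}])

```text
clock: 13.8
tcp_pos: [0.5473, 0.098, 0.0059]
orientation: [0.131, 3.138, 0.001]
contact_force: [0.8, -0.2, -0.7]
grip_width: 0.0603
gripper_force: 58.9
```

Emit:
send_rows(deltas=[{"dx": 0, "dy": 0, "dz": -0.5, "rx": 0, "ry": 0, "rz": 0}, {"dx": 0, "dy": 0, "dz": -1, "rx": 0, "ry": 0, "rz": 0}, {"dx": 0, "dy": 0, "dz": -1, "rx": 0, "ry": 0, "rz": 0}])

```text
clock: 14.05
tcp_pos: [0.5469, 0.098, 0.0044]
orientation: [0.131, 3.138, 0.0]
contact_force: [0.9, 0.7, -1.2]
grip_width: 0.0599
gripper_force: 58.9
```

Emit:
send_rows(deltas=[{"dx": 0, "dy": 0, "dz": -0.7, "rx": 0, "ry": 0, "rz": 0}, {"dx": 0, "dy": 0, "dz": -1.4, "rx": 0, "ry": 0, "rz": 0}, {"dx": 0, "dy": 0, "dz": -1.4, "rx": 0, "ry": 0, "rz": 0}])

```text
clock: 14.3
tcp_pos: [0.5466, 0.0979, 0.0027]
orientation: [-0.131, -3.139, 0.0]
contact_force: [-0.0, -0.2, -1.5]
grip_width: 0.0603
gripper_force: 58.9
```

Emit:
send_rows(deltas=[{"dx": 0, "dy": 0, "dz": -0.5, "rx": 0, "ry": 0, "rz": 0}, {"dx": 0, "dy": 0, "dz": -1, "rx": 0, "ry": 0, "rz": 0}, {"dx": 0, "dy": 0, "dz": -1, "rx": 0, "ry": 0, "rz": 0}])

```text
clock: 14.55
tcp_pos: [0.5467, 0.0979, 0.0025]
orientation: [-0.131, -3.139, -0.0]
contact_force: [-3.2, -0.4, 7.3]
grip_width: 0.06
gripper_force: 59.8
```

Emit:
send_rows(deltas=[{"dx": 0, "dy": 0, "dz": 0.5, "rx": 0, "ry": 0, "rz": 0}, {"dx": 0, "dy": 0, "dz": 0.5, "rx": 0, "ry": 0, "rz": 0}, {"dx": 0, "dy": 0, "dz": 0.5, "rx": 0, "ry": 0, "rz": 0}, {"dx": 0, "dy": 0, "dz": 0.5, "rx": 0, "ry": 0, "rz": 0}], jaw=70)

```text
clock: 14.88
tcp_pos: [0.5468, 0.0979, 0.0023]
orientation: [0.131, 3.139, 0.0]
contact_force: [0.3, 0.3, 0.8]
grip_width: 0.07
gripper_force: 0.0
```

Emit:
send_rows(deltas=[{"dx": 0, "dy": 0, "dz": 20, "rx": 0, "ry": 0, "rz": 0}, {"dx": 0, "dy": 0, "dz": 50, "rx": 0, "ry": 0, "rz": 0}, {"dx": 0, "dy": 0, "dz": 85, "rx": 0, "ry": 0, "rz": 0}, {"dx": 0, "dy": 0, "dz": 115, "rx": 0, "ry": 0, "rz": 0}, {"dx": 0, "dy": 0, "dz": 115, "rx": 0, "ry": 0, "rz": 0}])

```text
clock: 15.3
tcp_pos: [0.5508, 0.0987, 0.1232]
orientation: [0.132, 3.129, 0.005]
contact_force: [-0.0, -0.2, 0.1]
grip_width: 0.0702
gripper_force: 0.0
```

Emit:
send_rows(deltas=[{"dx": -2, "dy": -30, "dz": 0, "rx": 0, "ry": 0, "rz": -1}, {"dx": -4, "dy": -65, "dz": 0, "rx": 0, "ry": 0, "rz": -2}, {"dx": -6, "dy": -100, "dz": 0, "rx": 0, "ry": 0, "rz": -3}, {"dx": -8, "dy": -135, "dz": 0, "rx": 0, "ry": 0, "rz": -4}, {"dx": -10, "dy": -170, "dz": 0, "rx": 0, "ry": 0, "rz": -4}], jaw=30)

```text
clock: 15.72
tcp_pos: [0.5363, -0.0736, 0.117]
orientation: [-0.242, -3.132, 0.0]
contact_force: [1.2, 0.1, -0.3]
grip_width: 0.0297
gripper_force: 0.0
```

Emit:
send_rows(deltas=[{"dx": -2, "dy": -30, "dz": 0, "rx": 0, "ry": 0, "rz": 0}, {"dx": -4, "dy": -65, "dz": 0, "rx": 0, "ry": 0, "rz": 0}, {"dx": -6, "dy": -100, "dz": 0, "rx": 0, "ry": 0, "rz": 0}, {"dx": -8, "dy": -135, "dz": 0, "rx": 0, "ry": 0, "rz": 0}, {"dx": -10, "dy": -170, "dz": 0, "rx": 0, "ry": 0, "rz": 0}])

```text
clock: 16.13
tcp_pos: [0.5263, -0.2436, 0.1169]
orientation: [-0.24, -3.132, -0.0]
contact_force: [0.6, -0.4, 0.1]
grip_width: 0.03
gripper_force: 0.0
```

```bash
cat >> h.py <<'E'
def grid(im,X):
    m=(im.min(-1)>150)&(X[...,2]<.05)&(abs(X[...,0]-.52)<.16)&(abs(X[...,1]+.34)<.18)&(X[...,2]>-.005)
    return m.sum(),rect(X[m])
E
python3 - <<'E'
from h import *
o=r.get_obs(); print(o["clock"],o["tcp_pos"],o["orientation"],o["grip_width"],o["contact_force"])
im,X,f=cam("top"); print(grid(im,X)); d=np.load("top0.npz"); print(grid(d["im"],d["X"]))
for c,P in blobs(blue(im),X,25):
    zt=np.percentile(P[:,2],80); Q=P[P[:,2]>zt-.006]; print("blue",c,"ztop",zt.round(4),rect(Q))
cv2.imwrite("pics/t8.png",cv2.resize(im[120:280,230:450],(800,582),interpolation=cv2.INTER_CUBIC))
E
```

```text
16.1333 [ 0.52625714 -0.24364185  0.11686715] [-2.40379477e-01 -3.13203701e+00 -1.91687444e-04] 0.02998782389501473 [ 0.60234044 -0.35844958  0.09255816]
(np.int64(618), (array([ 560.7, -282.7]), array([165.9, 128.8]), 81.3))
(np.int64(1302), (array([ 523.7, -334.3]), array([224.1, 125.9]), 81.2))
blue [337. 142.] ztop 0.0111 (array([ 781.8, -135.6]), array([83.6, 72.3]), 64.8)
blue [261. 206.] ztop 0.0445 (array([545.1,  97.3]), array([119.1,  60.8]), -5.0)
blue [296. 211.] ztop 0.0306 (array([538.5, -13.1]), array([119.2,  61. ]), -5.7)
```

View pics/t8.png

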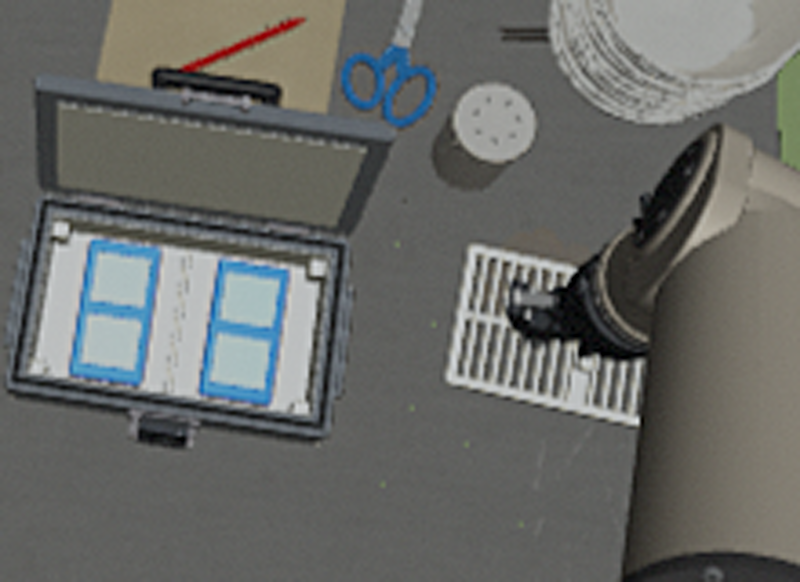

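The plates now lie at (545,97), two deep, and (538,-13). The grid's left corner (crop px 470,245) has shifted from where it started, so the grid was knocked. I'll back off and measure it again.

Emit:
send_rows(deltas=[{"dx": 0, "dy": 35, "dz": 15, "rx": 0, "ry": 0, "rz": 0}, {"dx": -10, "dy": 70, "dz": 30, "rx": 0, "ry": 0, "rz": 0}, {"dx": -20, "dy": 105, "dz": 40, "rx": 0, "ry": 0, "rz": 0}, {"dx": -30, "dy": 140, "dz": 40, "rx": 0, "ry": 0, "rz": 0}, {"dx": -40, "dy": 170, "dz": 40, "rx": 0, "ry": 0, "rz": 0}])

```text
clock: 16.6
tcp_pos: [0.4865, -0.0697, 0.1576]
orientation: [0.239, 3.131, 0.001]
contact_force: [0.4, 0.4, -0.5]
grip_width: 0.0298
gripper_force: 0.0
```

Run:
```python
from h import *
o=r.get_obs(); print(o["clock"],o["tcp_pos"],o["orientation"])
im,X,f=cam("top"); n,g=grid(im,X); print(n,g)
th=np.radians(g[2]-90); M=np.array([[np.cos(th),np.sin(th)],[-np.sin(th),np.cos(th)]])
Q=X.reshape(-1,3); q=(Q[:,:2]-g[0]/1000)@M.T; k=(abs(q)<[.055,.1]).all(1)&(Q[:,2]>.013)&(Q[:,2]<.04)
print("high pts in grid frame",k.sum(),np.median(q[k],0),q[k].min(0),q[k].max(0),np.median(Q[k][:,2]))
```

```text
16.6 [ 0.48646554 -0.06965994  0.15756794] [2.39203236e-01 3.13136004e+00 9.12156306e-04]
771 (array([ 548.4, -354.8]), array([135.4, 127. ]), 81.0)
high pts in grid frame 72 [-0.00244578  0.04553363] [-0.03474636 -0.05965139] [0.02473617 0.05060101] 0.02044943369245522
```

Emit:
send_rows(deltas=[{"dx": 14, "dy": -35, "dz": -5, "rx": 0, "ry": 0, "rz": 0}, {"dx": 28, "dy": -72, "dz": -20, "rx": 0, "ry": 0, "rz": 0}, {"dx": 40, "dy": -108, "dz": -30, "rx": 0, "ry": 0, "rz": 0}, {"dx": 50, "dy": -145, "dz": -40, "rx": 0, "ry": 0, "rz": 0}, {"dx": 60, "dy": -180, "dz": -50, "rx": 0, "ry": 0, "rz": 0}])

```text
clock: 17.07
tcp_pos: [0.5469, -0.254, 0.1062]
orientation: [-0.24, -3.132, 0.0]
contact_force: [0.2, 0.1, 0.1]
grip_width: 0.0299
gripper_force: 0.0
```

Emit:
send_rows(deltas=[{"dx": 5, "dy": -30, "dz": 0, "rx": 0, "ry": 0, "rz": 0}, {"dx": 9.5, "dy": -57.5, "dz": -5, "rx": 0, "ry": 0, "rz": 0}, {"dx": 9.5, "dy": -57.5, "dz": -30, "rx": 0, "ry": 0, "rz": 0}, {"dx": 9.5, "dy": -57.5, "dz": -50, "rx": 0, "ry": 0, "rz": 0}, {"dx": 9.5, "dy": -57.5, "dz": -60, "rx": 0, "ry": 0, "rz": 0}])

```text
clock: 17.48
tcp_pos: [0.5544, -0.3095, 0.0442]
orientation: [-0.242, -3.128, -0.002]
contact_force: [-0.1, 0.9, -0.8]
grip_width: 0.03
gripper_force: 0.0
```

Run:
```python
from h import *
o=r.get_obs(); print(o["clock"],o["tcp_pos"],o["orientation"])
im,X,f=cam("top")
cv2.imwrite("pics/t9.png",cv2.resize(im[160:270,320:470],(800,586),interpolation=cv2.INTER_CUBIC))
for p in ([.5557,-.311,.02],[.5557+.028,-.311-.0043,.02],[.5557-.028,-.311+.0043,.02],o["tcp_pos"]+[0,0,.03]): print((proj(f,p)-[320,160])*5.33)
```

```text
17.4833 [ 0.55442219 -0.30945184  0.04415184] [-2.42116201e-01 -3.12835225e+00 -1.82011127e-03]
[383.78341389 278.93693707]
[390.5323298 232.6938472]
[376.95887595 325.69818367]
[413.53120859 264.07912998]
```

View pics/t9.png

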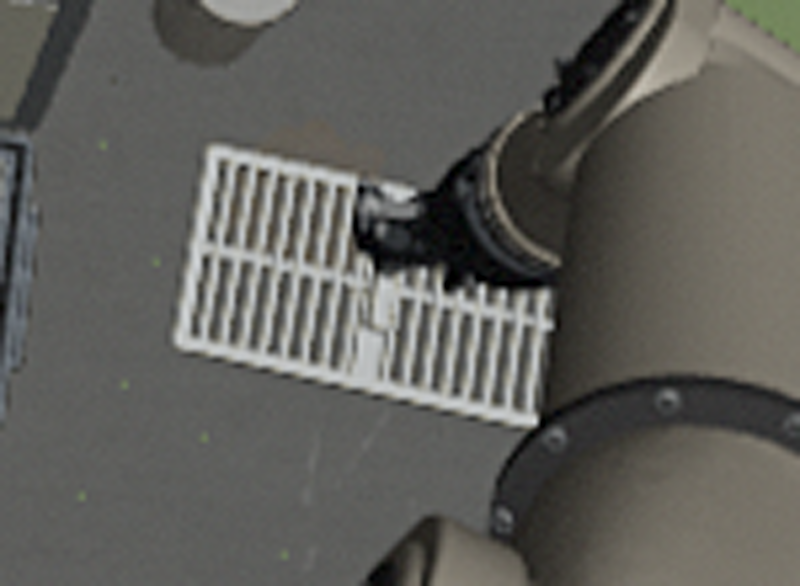

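The rib shows at crop px (387,265)–(375,330), matching the prediction. Descending now.

Emit:
send_rows(deltas=[{"dx": 0, "dy": 0, "dz": -15, "rx": 0, "ry": 0, "rz": 0}, {"dx": 0, "dy": 0, "dz": -30, "rx": 0, "ry": 0, "rz": 0}, {"dx": 0, "dy": 0, "dz": -42, "rx": 0, "ry": 0, "rz": 0}, {"dx": 0, "dy": 0, "dz": -52, "rx": 0, "ry": 0, "rz": 0}, {"dx": 0, "dy": 0, "dz": -52, "rx": 0, "ry": 0, "rz": 0}])

```text
clock: 17.95
tcp_pos: [0.5552, -0.3086, -0.0065]
orientation: [-0.24, -3.13, -0.002]
contact_force: [-0.6, -0.4, 0.2]
grip_width: 0.0295
gripper_force: 0.0
```

Emit:
send_rows(deltas=[{"dx": 0, "dy": 0, "dz": -3, "rx": 0, "ry": 0, "rz": 0}, {"dx": 0, "dy": 0, "dz": -6, "rx": 0, "ry": 0, "rz": 0}, {"dx": 0, "dy": 0, "dz": -8, "rx": 0, "ry": 0, "rz": 0}, {"dx": 0, "dy": 0, "dz": -8, "rx": 0, "ry": 0, "rz": 0}])

```text
clock: 18.28
tcp_pos: [0.5564, -0.3096, -0.0126]
orientation: [0.241, 3.132, -0.0]
contact_force: [0.5, -0.1, -0.6]
grip_width: 0.0302
gripper_force: 0.0
```

Emit:
send_rows(deltas=[{"dx": 0, "dy": 0, "dz": -1, "rx": 0, "ry": 0, "rz": 0}, {"dx": 0, "dy": 0, "dz": -2, "rx": 0, "ry": 0, "rz": 0}, {"dx": 0, "dy": 0, "dz": -3, "rx": 0, "ry": 0, "rz": 0}, {"dx": 0, "dy": 0, "dz": -3, "rx": 0, "ry": 0, "rz": 0}])

```text
clock: 18.62
tcp_pos: [0.5562, -0.3096, -0.0158]
orientation: [-0.241, -3.132, -0.0]
contact_force: [0.7, 0.0, 1.0]
grip_width: 0.0299
gripper_force: 0.0
```

Emit:
send_rows(deltas=[{"dx": 0, "dy": 0, "dz": -1, "rx": 0, "ry": 0, "rz": 0}, {"dx": 0, "dy": 0, "dz": -2, "rx": 0, "ry": 0, "rz": 0}, {"dx": 0, "dy": 0, "dz": -2, "rx": 0, "ry": 0, "rz": 0}])

```text
clock: 18.87
tcp_pos: [0.5561, -0.3095, -0.0179]
orientation: [-0.241, -3.132, -0.0]
contact_force: [0.3, 0.0, -0.1]
grip_width: 0.03
gripper_force: 0.0
```

Emit:
send_rows(deltas=[{"dx": 0, "dy": 0, "dz": 0, "rx": 0, "ry": 0, "rz": 0}, {"dx": 0, "dy": 0, "dz": 0, "rx": 0, "ry": 0, "rz": 0}, {"dx": 0, "dy": 0, "dz": 0, "rx": 0, "ry": 0, "rz": 0}, {"dx": 0, "dy": 0, "dz": 0, "rx": 0, "ry": 0, "rz": 0}], jaw=4, newtons=70)

```text
clock: 19.2
tcp_pos: [0.5563, -0.3097, -0.0174]
orientation: [0.241, 3.132, -0.0]
contact_force: [-1.0, 1.2, 3.9]
grip_width: 0.0101
gripper_force: 69.8
```

Emit:
send_rows(deltas=[{"dx": 0, "dy": 0, "dz": 6, "rx": 0, "ry": 0, "rz": 0}, {"dx": 0, "dy": 0, "dz": 20, "rx": 0, "ry": 0, "rz": 0}, {"dx": 0, "dy": 0, "dz": 45, "rx": 0, "ry": 0, "rz": 0}, {"dx": 0, "dy": 0, "dz": 75, "rx": 0, "ry": 0, "rz": 0}, {"dx": 0, "dy": 0, "dz": 110, "rx": 0, "ry": 0, "rz": 0}])

```text
clock: 19.62
tcp_pos: [0.5551, -0.309, 0.0931]
orientation: [-0.241, -3.13, -0.001]
contact_force: [0.5, -0.2, -1.2]
grip_width: 0.0096
gripper_force: 69.2
```

Emit:
send_rows(deltas=[{"dx": -5, "dy": 15, "dz": 5, "rx": 0, "ry": 0, "rz": 1}, {"dx": -10, "dy": 40, "dz": 5, "rx": 0, "ry": 0, "rz": 2}, {"dx": -15, "dy": 70, "dz": 5, "rx": 0, "ry": 0, "rz": 3}, {"dx": -20, "dy": 100, "dz": 5, "rx": 0, "ry": 0, "rz": 4}, {"dx": -20, "dy": 130, "dz": 5, "rx": 0, "ry": 0, "rz": 4.1}])

```text
clock: 20.03
tcp_pos: [0.535, -0.1787, 0.0984]
orientation: [0.129, 3.139, 0.0]
contact_force: [-0.1, 0.7, -2.1]
grip_width: 0.01
gripper_force: 69.2
```

Emit:
send_rows(deltas=[{"dx": 0, "dy": 30, "dz": 0, "rx": 0, "ry": 0, "rz": 0}, {"dx": 0, "dy": 60, "dz": 0, "rx": 0, "ry": 0, "rz": 0}, {"dx": 0, "dy": 90, "dz": 0, "rx": 0, "ry": 0, "rz": 0}, {"dx": 0, "dy": 120, "dz": 0, "rx": 0, "ry": 0, "rz": 0}, {"dx": 0, "dy": 145, "dz": 0, "rx": 0, "ry": 0, "rz": 0}])

```text
clock: 20.45
tcp_pos: [0.5362, -0.0322, 0.0984]
orientation: [0.127, 3.138, 0.001]
contact_force: [0.4, -0.2, -1.5]
grip_width: 0.0095
gripper_force: 69.2
```

Emit:
send_rows(deltas=[{"dx": 1, "dy": 25, "dz": 0, "rx": 0, "ry": 0, "rz": 0}, {"dx": 3, "dy": 50, "dz": 0, "rx": 0, "ry": 0, "rz": 0}, {"dx": 5, "dy": 70, "dz": 0, "rx": 0, "ry": 0, "rz": 0}, {"dx": 5, "dy": 78, "dz": 0, "rx": 0, "ry": 0, "rz": 0}, {"dx": 5, "dy": 78, "dz": 0, "rx": 0, "ry": 0, "rz": 0}])

```text
clock: 20.87
tcp_pos: [0.5414, 0.0458, 0.098]
orientation: [0.123, 3.138, 0.002]
contact_force: [0.1, -0.1, -1.7]
grip_width: 0.0101
gripper_force: 69.2
```

Emit:
send_rows(deltas=[{"dx": 0, "dy": 0, "dz": 0, "rx": 0, "ry": 0, "rz": 0}, {"dx": 0, "dy": 0, "dz": 0, "rx": 0, "ry": 0, "rz": 0}, {"dx": 0, "dy": 0, "dz": 0, "rx": 0, "ry": 0, "rz": 0}])

```text
clock: 21.12
tcp_pos: [0.5412, 0.0413, 0.0975]
orientation: [0.133, 3.139, -0.001]
contact_force: [0.5, 0.2, -1.6]
grip_width: 0.0096
gripper_force: 69.2
```

Run:
```python
from h import *
o=r.get_obs(); print(o["clock"],o["tcp_pos"],o["orientation"],o["grip_width"],o["gripper_force"])
im,X,f=cam("side")
cv2.imwrite("pics/s10.png",cv2.resize(im[120:240,200:360],(800,600),interpolation=cv2.INTER_CUBIC))
m=(im.min(-1)>130)&(X[...,2]>.10)&(X[...,2]<.135)&(abs(X[...,0]-.541)<.12)&(abs(X[...,1]-.043)<.16)
P=X[m]; print(m.sum(),rect(P),np.percentile(P[:,2],[5,50,95]))
A=np.c_[P[:,0]-.541,P[:,1]-.043,np.ones(len(P))]; 
print(np.linalg.lstsq(A,P[:,2],rcond=None)[0])
im,X,f=cam("top")
m=(im.min(-1)>130)&(X[...,2]>.09)&(X[...,2]<.135)&(abs(X[...,0]-.541)<.1)&(abs(X[...,1]-.043)<.16)
P=X[m]; print(m.sum(),rect(P),np.percentile(P[:,2],[5,50,95])); A=np.c_[P[:,0]-.541,P[:,1]-.043,np.ones(len(P))]; 
print(np.linalg.lstsq(A,P[:,2],rcond=None)[0])
```

```text
21.1167 [0.54117369 0.0412968  0.09746236] [ 1.32962647e-01  3.13875449e+00 -1.20274226e-03] 0.009644537711045795 69.22626614570618
1116 (array([541.6,  43.3]), array([230. , 126.5]), 85.0) [0.11781542 0.12135592 0.12422285]
[-0.00144121 -0.00298157  0.12140107]
576 (array([540.1,  40.7]), array([224.1, 126.1]), 85.0) [0.11718275 0.12093587 0.12439735]
[-0.0010933  -0.00075154  0.12088829]
```

View pics/s10.png

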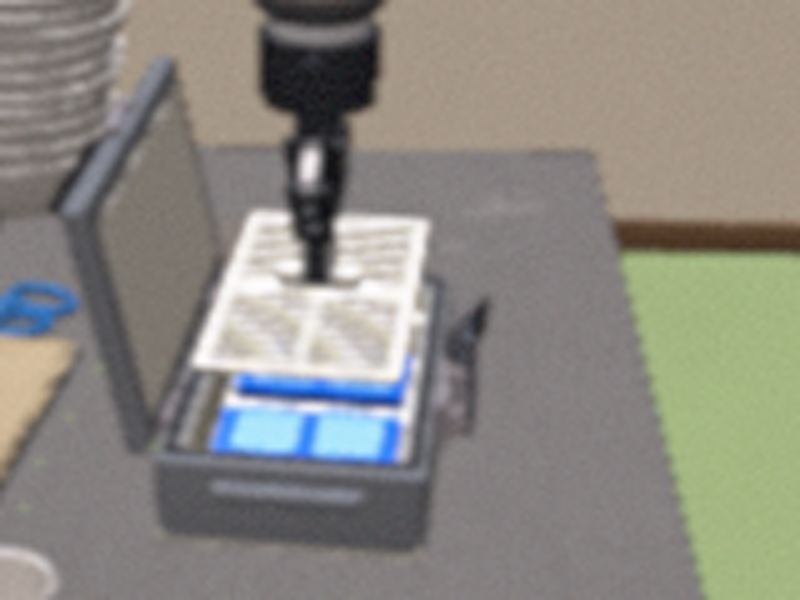

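The grid is level over the box at (540,41), yaw -5.0°. I'll shift it by +1/+2.5 mm and lower it.

Emit:
send_rows(deltas=[{"dx": 1, "dy": 2.5, "dz": 0, "rx": 0, "ry": 0, "rz": 0.3}, {"dx": 1, "dy": 2.5, "dz": -10, "rx": 0, "ry": 0, "rz": 0.3}, {"dx": 1, "dy": 2.5, "dz": -20, "rx": 0, "ry": 0, "rz": 0.3}, {"dx": 1, "dy": 2.5, "dz": -30, "rx": 0, "ry": 0, "rz": 0.3}, {"dx": 1, "dy": 2.5, "dz": -35, "rx": 0, "ry": 0, "rz": 0.3}])

```text
clock: 21.63
tcp_pos: [0.5409, 0.0457, 0.0601]
orientation: [-0.12, -3.136, 0.001]
contact_force: [-0.9, 0.4, -1.8]
grip_width: 0.0094
gripper_force: 69.3
```

Emit:
send_rows(deltas=[{"dx": 0, "dy": 0, "dz": -6, "rx": 0, "ry": 0, "rz": 0}, {"dx": 0, "dy": 0, "dz": -12, "rx": 0, "ry": 0, "rz": 0}, {"dx": 0, "dy": 0, "dz": -18, "rx": 0, "ry": 0, "rz": 0}, {"dx": 0, "dy": 0, "dz": -24, "rx": 0, "ry": 0, "rz": 0}, {"dx": 0, "dy": 0, "dz": -26, "rx": 0, "ry": 0, "rz": 0}])

```text
clock: 22.05
tcp_pos: [0.5418, 0.0458, 0.0353]
orientation: [-0.12, -3.138, 0.0]
contact_force: [-0.7, -0.6, -0.8]
grip_width: 0.0097
gripper_force: 69.3
```

Emit:
send_rows(deltas=[{"dx": 0, "dy": 0, "dz": -2, "rx": 0, "ry": 0, "rz": 0}, {"dx": 0, "dy": 0, "dz": -4, "rx": 0, "ry": 0, "rz": 0}, {"dx": 0, "dy": 0, "dz": -6, "rx": 0, "ry": 0, "rz": 0}, {"dx": 0, "dy": 0, "dz": -7, "rx": 0, "ry": 0, "rz": 0}, {"dx": 0, "dy": 0, "dz": -7, "rx": 0, "ry": 0, "rz": 0}])

```text
clock: 22.47
tcp_pos: [0.5422, 0.0459, 0.0292]
orientation: [-0.12, -3.139, -0.0]
contact_force: [0.3, 0.1, -1.6]
grip_width: 0.0093
gripper_force: 69.3
```

Emit:
send_rows(deltas=[{"dx": 0, "dy": -1.5, "dz": 0, "rx": 0, "ry": 0, "rz": 0}, {"dx": 0, "dy": -1.5, "dz": -1, "rx": 0, "ry": 0, "rz": 0}, {"dx": 0, "dy": -1.5, "dz": -1.7, "rx": 0, "ry": 0, "rz": 0}, {"dx": 0, "dy": -1.5, "dz": -1.7, "rx": 0, "ry": 0, "rz": 0}])

```text
clock: 22.8
tcp_pos: [0.5422, 0.0444, 0.0275]
orientation: [-0.121, -3.139, -0.0]
contact_force: [-0.8, 0.1, -2.8]
grip_width: 0.0097
gripper_force: 69.3
```

Emit:
send_rows(deltas=[{"dx": 0, "dy": 0, "dz": -0.5, "rx": 0, "ry": 0, "rz": 0}, {"dx": 0, "dy": 0, "dz": -1, "rx": 0, "ry": 0, "rz": 0}, {"dx": 0, "dy": 0, "dz": -1, "rx": 0, "ry": 0, "rz": 0}])

```text
clock: 23.05
tcp_pos: [0.5422, 0.0444, 0.0275]
orientation: [-0.121, -3.139, -0.0]
contact_force: [-3.2, -1.1, 8.3]
grip_width: 0.0097
gripper_force: 70.6
```

Emit:
send_rows(deltas=[{"dx": 0, "dy": 0, "dz": 1, "rx": 0, "ry": 0, "rz": 0}, {"dx": 0, "dy": 0, "dz": 1, "rx": 0, "ry": 0, "rz": 0}, {"dx": 0, "dy": 0, "dz": 1, "rx": 0, "ry": 0, "rz": 0}, {"dx": 0, "dy": 0, "dz": 1, "rx": 0, "ry": 0, "rz": 0}], jaw=30)

```text
clock: 23.38
tcp_pos: [0.5424, 0.0445, 0.0276]
orientation: [0.12, 3.139, 0.0]
contact_force: [0.1, -0.6, -0.8]
grip_width: 0.03
gripper_force: 0.0
```

Emit:
send_rows(deltas=[{"dx": 0, "dy": 0, "dz": 15, "rx": 0, "ry": 0, "rz": 0}, {"dx": 0, "dy": 0, "dz": 45, "rx": 0, "ry": 0, "rz": 0}, {"dx": 0, "dy": 0, "dz": 80, "rx": 0, "ry": 0, "rz": 0}, {"dx": 0, "dy": 0, "dz": 115, "rx": 0, "ry": 0, "rz": 0}, {"dx": 0, "dy": 0, "dz": 150, "rx": 0, "ry": 0, "rz": 0}])

```text
clock: 23.8
tcp_pos: [0.5418, 0.0443, 0.179]
orientation: [-0.12, -3.139, 0.0]
contact_force: [0.3, 0.1, -0.6]
grip_width: 0.03
gripper_force: 0.0
```

Emit:
send_rows(deltas=[{"dx": 0, "dy": 35, "dz": 10, "rx": 0, "ry": 0, "rz": 0}, {"dx": 0, "dy": 70, "dz": 20, "rx": 0, "ry": 0, "rz": 0}, {"dx": 0, "dy": 105, "dz": 30, "rx": 0, "ry": 0, "rz": 0}, {"dx": 0, "dy": 140, "dz": 30, "rx": 0, "ry": 0, "rz": 0}, {"dx": 0, "dy": 180, "dz": 30, "rx": 0, "ry": 0, "rz": 0}])

```text
clock: 24.22
tcp_pos: [0.5427, 0.2251, 0.2086]
orientation: [0.123, 3.138, 0.001]
contact_force: [0.1, -0.6, -0.7]
grip_width: 0.0299
gripper_force: 0.0
```

Run:
```python
from h import *
o=r.get_obs(); print(o["clock"],o["tcp_pos"],o["orientation"],o["joints"].round(2))
im,X,f=cam("top")
m=(im.min(-1)>130)&(X[...,2]>.042)&(X[...,2]<.062)&(abs(X[...,0]-.541)<.1)&(abs(X[...,1]-.043)<.16)
P=X[m]; print(m.sum(),rect(P)); A=np.c_[P[:,0]-.541,P[:,1]-.043,np.ones(len(P))]; print(np.linalg.lstsq(A,P[:,2],rcond=None)[0])
c=np.array([.541,.0434]); th=np.radians(-4.7); M=np.array([[np.cos(th),np.sin(th)],[-np.sin(th),np.cos(th)]])
q=np.c_[(X.reshape(-1,3)[:,:2]-c)@M.T,X.reshape(-1,3)[:,2]]
k=(q[:,2]>.09)&(q[:,2]<.225)&(abs(q[:,1])<.1)&(q[:,0]<.16)&(q[:,0]>.07)
p=q[k]; a=np.polyfit(p[:,2]-.068,p[:,0]-.084,1); print("lid face x=84+",a, "theta",np.pi/2+np.arctan(a[0]))
k=(q[:,2]>.15)&(abs(q[:,1])<.06)&(q[:,0]>.09)&(q[:,0]<.3)&(im.reshape(-1,3).max(1)<45)
p=q[k]; print("dark",len(p),np.percentile(p,[2,50,98],axis=0))
cv2.imwrite("pics/t11.png",cv2.resize(im[120:260,210:370],(685,600),interpolation=cv2.INTER_CUBIC))
```

```text
24.2167 [0.54268283 0.22509718 0.20855266] [1.23091608e-01 3.13755792e+00 6.39438800e-04] [-0.6   0.33  0.13  1.77 -0.05  1.04  1.04]
1713 (array([543.6,  43.7]), array([233.3, 132.2]), 85.2)
[ 0.00102679 -0.0083464   0.05043511]
lid face x=84+ [ 0.29762265 -0.00505709] theta 1.8600706434834304
dark 119 [[ 1.16555975e-01 -4.61352396e-02  1.95281588e-01]
 [ 1.51735224e-01  1.83367714e-04  1.99262147e-01]
 [ 1.61959954e-01  4.82343479e-02  2.27619010e-01]]
```

View pics/t11.png

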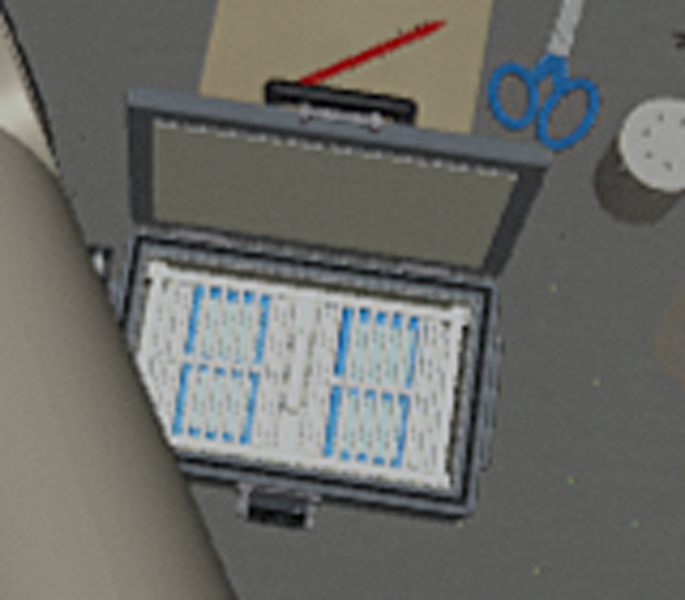

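The grid is seated inside the rim (crop px ~305,380) with the plates visible under it; the handle bar is at about (340,100). Now I'll go over and behind the lid's handle with closed fingers, turning -90°.

Emit:
send_rows(deltas=[{"dx": 0, "dy": 0, "dz": 25, "rx": 0, "ry": 0, "rz": -7}, {"dx": 0, "dy": 0, "dz": 50, "rx": 0, "ry": 0, "rz": -14}, {"dx": 0, "dy": 0, "dz": 75, "rx": 0, "ry": 0, "rz": -21}, {"dx": 10, "dy": -5, "dz": 90, "rx": 0, "ry": 0, "rz": -28}, {"dx": 30, "dy": -15, "dz": 95, "rx": 0, "ry": 0, "rz": -35}], jaw=0, newtons=30)

```text
clock: 24.68
tcp_pos: [0.5721, 0.2118, 0.3059]
orientation: [1.061, 2.955, 0.007]
contact_force: [1.2, 0.8, -0.2]
grip_width: -0.0003
gripper_force: 0.0
```

Emit:
send_rows(deltas=[{"dx": 25, "dy": -20, "dz": 0, "rx": 0, "ry": 0, "rz": -7}, {"dx": 50, "dy": -45, "dz": 0, "rx": 0, "ry": 0, "rz": -14}, {"dx": 75, "dy": -70, "dz": 0, "rx": 0, "ry": 0, "rz": -21}, {"dx": 100, "dy": -95, "dz": 0, "rx": 0, "ry": 0, "rz": -28}, {"dx": 125, "dy": -120, "dz": 0, "rx": 0, "ry": 0, "rz": -35}])

```text
clock: 25.1
tcp_pos: [0.6981, 0.0881, 0.3023]
orientation: [-1.906, -2.497, 0.0]
contact_force: [-0.1, 0.3, 0.3]
grip_width: -0.0001
gripper_force: 0.0
```

Emit:
send_rows(deltas=[{"dx": 15, "dy": -20, "dz": 0, "rx": 0, "ry": 0, "rz": -6}, {"dx": 30, "dy": -40, "dz": 0, "rx": 0, "ry": 0, "rz": -12}, {"dx": 40, "dy": -60, "dz": 0, "rx": 0, "ry": 0, "rz": -18}, {"dx": 40, "dy": -62, "dz": 0, "rx": 0, "ry": 0, "rz": -20}, {"dx": 40, "dy": -62, "dz": 0, "rx": 0, "ry": 0, "rz": -20}])

```text
clock: 25.52
tcp_pos: [0.7374, 0.0245, 0.3018]
orientation: [2.309, 2.129, -0.003]
contact_force: [0.8, 0.5, 0.3]
grip_width: 0.0002
gripper_force: 0.0
```

Run:
```python
from h import *
o=r.get_obs(); print(o["clock"],o["tcp_pos"],o["orientation"],o["joints"].round(2),o["grip_width"])
im,X,f=cam("side")
m=(im.max(-1)<80)&(X[...,2]>.2)&(abs(X[...,0]-.73)<.1)&(abs(X[...,1]-.03)<.1); P=X[m]
for lo in np.arange(.2,.42,.015):
    q=P[(P[:,2]>lo)&(P[:,2]<lo+.015)]
    if len(q): print(lo.round(3),len(q),q.min(0).round(3),q.max(0).round(3))
```

```text
25.5167 [0.73739342 0.02454102 0.30176878] [ 2.30946214  2.12889422 -0.0029123 ] [-0.42  0.56  0.5   1.28 -0.26  1.36 -0.01] 0.0002355666632741149
0.2 20 [0.691 0.001 0.2  ] [0.703 0.082 0.203]
0.215 17 [ 0.649 -0.064  0.22 ] [0.666 0.122 0.225]
0.335 6 [0.725 0.031 0.342] [0.731 0.032 0.348]
0.35 20 [0.724 0.023 0.351] [0.748 0.038 0.364]
0.365 50 [0.712 0.025 0.366] [0.764 0.041 0.38 ]
0.38 111 [0.696 0.011 0.38 ] [0.778 0.044 0.395]
0.395 110 [0.685 0.014 0.395] [0.785 0.046 0.41 ]
0.41 159 [0.677 0.017 0.41 ] [0.796 0.046 0.425]
```

Emit:
send_rows(deltas=[{"dx": 0, "dy": 2, "dz": -30, "rx": 0, "ry": 0, "rz": 0}, {"dx": 0, "dy": 2, "dz": -60, "rx": 0, "ry": 0, "rz": 0}, {"dx": 0, "dy": 2, "dz": -90, "rx": 0, "ry": 0, "rz": 0}, {"dx": 0, "dy": 2, "dz": -120, "rx": 0, "ry": 0, "rz": 0}, {"dx": 0, "dy": 2, "dz": -140, "rx": 0, "ry": 0, "rz": 0}])

```text
clock: 25.98
tcp_pos: [0.7353, 0.0317, 0.1592]
orientation: [-2.298, -2.137, 0.003]
contact_force: [-0.8, 0.1, -0.4]
grip_width: -0.0001
gripper_force: 0.0
```

Emit:
send_rows(deltas=[{"dx": 0, "dy": 0, "dz": -7, "rx": 0, "ry": 0, "rz": 0}, {"dx": -3, "dy": 0, "dz": -10, "rx": 0, "ry": 0, "rz": 0}, {"dx": -7, "dy": 0, "dz": -10, "rx": 0, "ry": 0, "rz": 0}, {"dx": -11, "dy": 0, "dz": -10, "rx": 0, "ry": 0, "rz": 0}, {"dx": -15, "dy": 0, "dz": -10, "rx": 0, "ry": 0, "rz": 0}])

```text
clock: 26.4
tcp_pos: [0.7228, 0.0295, 0.1547]
orientation: [2.303, 2.134, 0.004]
contact_force: [-0.2, 1.6, 0.6]
grip_width: -0.0002
gripper_force: 0.0
```

Emit:
send_rows(deltas=[{"dx": -3, "dy": 0, "dz": 0, "rx": 0, "ry": 0, "rz": 0}, {"dx": -6, "dy": 0, "dz": 0, "rx": 0, "ry": 0, "rz": 0}, {"dx": -9, "dy": 0, "dz": 1, "rx": 0, "ry": 0, "rz": 0}, {"dx": -12, "dy": 0, "dz": 2, "rx": 0, "ry": 0, "rz": 0}, {"dx": -15, "dy": 0, "dz": 3, "rx": 0, "ry": 0, "rz": 0}])

```text
clock: 26.82
tcp_pos: [0.7107, 0.03, 0.1586]
orientation: [2.301, 2.132, 0.011]
contact_force: [5.9, 1.4, 6.1]
grip_width: 0.0001
gripper_force: 3.8
```

```bash
cat >> h.py <<'E'
def lid(im,X):
    c=np.array([.541,.0434]); th=np.radians(-4.7); M=np.array([[np.cos(th),np.sin(th)],[-np.sin(th),np.cos(th)]])
    P=X.reshape(-1,3); q=np.c_[(P[:,:2]-c)@M.T,P[:,2]]
    k=(q[:,2]>.15)&(abs(q[:,1])<.05)&(q[:,0]>-.1)&(q[:,0]<.2)&(im.reshape(-1,3).max(1)<45)
    p=q[k]; return len(p),np.percentile(p,[2,50,98],axis=0).round(4) if len(p) else None
E
python3 - <<'E'
from h import *
o=r.get_obs(); print(o["clock"],o["tcp_pos"],o["contact_force"])
im,X,f=cam("side")
cv2.imwrite("pics/s12.png",cv2.resize(im[90:240,190:350],(640,600),interpolation=cv2.INTER_CUBIC))
E
```

```text
26.8167 [0.7106913  0.03000707 0.15856122] [5.93240294 1.39287178 6.13014677]
```

View pics/s12.png

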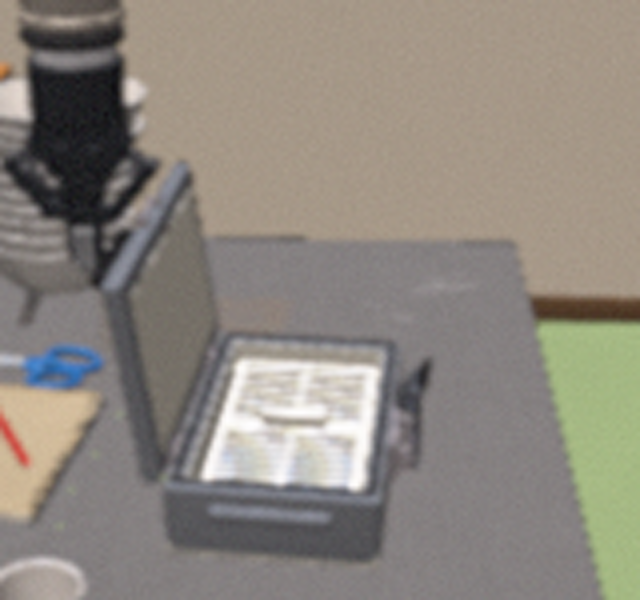

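The fingertip touches the bar's upper rear (crop px ~95,260), so it sits too high. I'll back off, go 13 mm lower and push again.

Emit:
send_rows(deltas=[{"dx": 8, "dy": 0, "dz": 2, "rx": 0, "ry": 0, "rz": 0}, {"dx": 14, "dy": 0, "dz": 0, "rx": 0, "ry": 0, "rz": 0}, {"dx": 14, "dy": 0, "dz": -8, "rx": 0, "ry": 0, "rz": 0}, {"dx": 14, "dy": 0, "dz": -15, "rx": 0, "ry": 0, "rz": 0}, {"dx": 14, "dy": 0, "dz": -15, "rx": 0, "ry": 0, "rz": 0}])

```text
clock: 27.28
tcp_pos: [0.7193, 0.0293, 0.1373]
orientation: [-2.303, -2.132, 0.006]
contact_force: [-0.7, 0.0, 0.3]
grip_width: 0.0001
gripper_force: 0.0
```

Emit:
send_rows(deltas=[{"dx": -4, "dy": 0, "dz": 0, "rx": 0, "ry": 0, "rz": 0}, {"dx": -8, "dy": 0, "dz": 0, "rx": 0, "ry": 0, "rz": 0}, {"dx": -12, "dy": 0, "dz": 0, "rx": 0, "ry": 0, "rz": 0}, {"dx": -16, "dy": 0, "dz": 0, "rx": 0, "ry": 0, "rz": 0}, {"dx": -20, "dy": 0, "dz": 1, "rx": 0, "ry": 0, "rz": 0}])

```text
clock: 27.7
tcp_pos: [0.7026, 0.0298, 0.143]
orientation: [2.303, 2.133, 0.006]
contact_force: [5.5, 1.8, 4.5]
grip_width: -0.0
gripper_force: 2.7
```

Emit:
send_rows(deltas=[{"dx": -4, "dy": 0, "dz": 1, "rx": 0, "ry": 0, "rz": 0}, {"dx": -8, "dy": 0, "dz": 2, "rx": 0, "ry": 0, "rz": 0}, {"dx": -12, "dy": 1, "dz": 3, "rx": 0, "ry": 0, "rz": 0}, {"dx": -16, "dy": 1, "dz": 4, "rx": 0, "ry": 0, "rz": 0}, {"dx": -20, "dy": 1.5, "dz": 5, "rx": 0, "ry": 0, "rz": 0}])

```text
clock: 28.12
tcp_pos: [0.6813, 0.0308, 0.1473]
orientation: [2.304, 2.134, 0.001]
contact_force: [4.2, 0.1, 2.5]
grip_width: -0.0001
gripper_force: 1.9
```

Emit:
send_rows(deltas=[{"dx": -9, "dy": 0.7, "dz": 3, "rx": 0, "ry": 0, "rz": 0}, {"dx": -18, "dy": 1.5, "dz": 6, "rx": 0, "ry": 0, "rz": 0}, {"dx": -26, "dy": 2, "dz": 9, "rx": 0, "ry": 0, "rz": 0}, {"dx": -35, "dy": 2.8, "dz": 11, "rx": 0, "ry": 0, "rz": 0}, {"dx": -43, "dy": 3.5, "dz": 14, "rx": 0, "ry": 0, "rz": 0}])

```text
clock: 28.53
tcp_pos: [0.6364, 0.0344, 0.1601]
orientation: [-2.304, -2.134, 0.002]
contact_force: [2.3, -0.0, -1.1]
grip_width: -0.0002
gripper_force: 1.1
```

Emit:
send_rows(deltas=[{"dx": -8, "dy": 0.6, "dz": 0, "rx": 0, "ry": 0, "rz": 0}, {"dx": -15, "dy": 1.2, "dz": -1, "rx": 0, "ry": 0, "rz": 0}, {"dx": -22, "dy": 1.8, "dz": -2, "rx": 0, "ry": 0, "rz": 0}, {"dx": -30, "dy": 2.4, "dz": -3, "rx": 0, "ry": 0, "rz": 0}, {"dx": -37, "dy": 3, "dz": -5, "rx": 0, "ry": 0, "rz": 0}])

```text
clock: 28.95
tcp_pos: [0.6004, 0.0374, 0.1555]
orientation: [-2.305, -2.135, 0.0]
contact_force: [1.7, -0.5, 1.3]
grip_width: 0.0001
gripper_force: 0.7
```

Emit:
send_rows(deltas=[{"dx": -7, "dy": 0.5, "dz": -2, "rx": 0, "ry": 0, "rz": 0}, {"dx": -14, "dy": 1, "dz": -5, "rx": 0, "ry": 0, "rz": 0}, {"dx": -21, "dy": 1.7, "dz": -8, "rx": 0, "ry": 0, "rz": 0}, {"dx": -28, "dy": 2.3, "dz": -11, "rx": 0, "ry": 0, "rz": 0}, {"dx": -34, "dy": 2.8, "dz": -14.5, "rx": 0, "ry": 0, "rz": 0}])

```text
clock: 29.37
tcp_pos: [0.5664, 0.0402, 0.1406]
orientation: [-2.305, -2.135, 0.0]
contact_force: [3.5, -0.4, -2.5]
grip_width: 0.0001
gripper_force: 1.3
```

Run:
```python
from h import *
o=r.get_obs(); print(o["clock"],o["tcp_pos"],o["contact_force"])
im,X,f=cam("side")
cv2.imwrite("pics/s13.png",cv2.resize(im[90:240,190:350],(640,600),interpolation=cv2.INTER_CUBIC))
```

```text
29.3667 [0.5664469  0.04023856 0.14062508] [ 3.54810368 -0.42842639 -2.51715792]
```

View pics/s13.png

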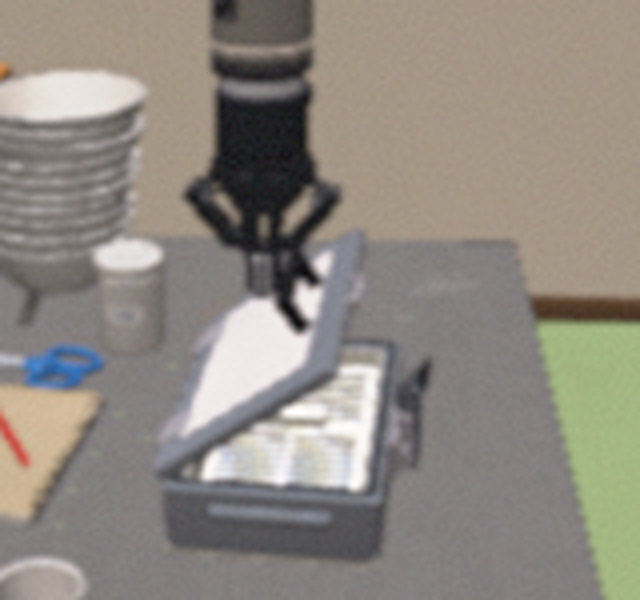

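The lid is about half closed (crop px 270,350) and the fingertip is behind the bar. I'll continue the arc and read only numbers from here.

Emit:
send_rows(deltas=[{"dx": -6, "dy": 0.5, "dz": -4, "rx": 0, "ry": 0, "rz": 0}, {"dx": -12, "dy": 1, "dz": -8, "rx": 0, "ry": 0, "rz": 0}, {"dx": -18, "dy": 1.5, "dz": -13, "rx": 0, "ry": 0, "rz": 0}, {"dx": -24, "dy": 2, "dz": -17, "rx": 0, "ry": 0, "rz": 0}, {"dx": -29.5, "dy": 2.4, "dz": -22.5, "rx": 0, "ry": 0, "rz": 0}])

```text
clock: 29.83
tcp_pos: [0.5383, 0.0426, 0.1184]
orientation: [2.304, 2.133, 0.003]
contact_force: [7.4, -0.6, -4.8]
grip_width: 0.0005
gripper_force: 3.3
```

Emit:
send_rows(deltas=[{"dx": -5, "dy": 0.4, "dz": -5, "rx": 0, "ry": 0, "rz": 0}, {"dx": -9.5, "dy": 0.8, "dz": -11, "rx": 0, "ry": 0, "rz": 0}, {"dx": -14, "dy": 1.2, "dz": -17, "rx": 0, "ry": 0, "rz": 0}, {"dx": -18, "dy": 1.5, "dz": -23, "rx": 0, "ry": 0, "rz": 0}, {"dx": -22, "dy": 1.8, "dz": -29, "rx": 0, "ry": 0, "rz": 0}])

```text
clock: 30.25
tcp_pos: [0.5189, 0.0443, 0.09]
orientation: [2.301, 2.131, 0.008]
contact_force: [12.1, -0.5, -5.6]
grip_width: -0.0
gripper_force: 6.1
```

```bash
cat >> h.py <<'E'
def lidang(name="side"):
    im,X,f=cam(name)
    c=np.array([.541,.0434]); th=np.radians(-4.7); M=np.array([[np.cos(th),np.sin(th)],[-np.sin(th),np.cos(th)]])
    P=X.reshape(-1,3); q=np.c_[(P[:,:2]-c)@M.T-[.084,0],P[:,2]-.068]
    k=(abs(q[:,1])>.065)&(abs(q[:,1])<.125)&(q[:,0]<-.03)&(q[:,0]>-.15)&(q[:,2]>.0)&(q[:,2]<.15)
    a=np.polyfit(q[k,0],q[k,2],1); res=abs(np.polyval(a,q[k,0])-q[k,2]); kk=res<np.median(res)*2
    a=np.polyfit(q[k,0][kk],q[k,2][kk],1)
    b=(abs(q[:,1])<.05)&(abs(q[:,0]+.13)<.05)&(q[:,2]>.035)&(q[:,2]<.16)
    return "theta",-np.arctan(a[0]),"off",a[1],k.sum(), q[b][:,:].max(0) if b.any() else None
E
python3 - <<'E'
from h import *
o=r.get_obs(); print(o["clock"],o["tcp_pos"],o["contact_force"]); print(lidang(),lidang("top"))
E
```

```text
30.25 [0.51890689 0.04426929 0.09000043] [12.08297955 -0.52773825 -5.58751402]
('theta', np.float64(0.10466496726944324), 'off', np.float64(0.01902421319370581), np.int64(528), array([-0.08016477,  0.04993246,  0.15984108])) ('theta', np.float64(0.10073900072986369), 'off', np.float64(0.01765011985914171), np.int64(1205), array([-0.12734798,  0.04995002,  0.06629929]))
```

Emit:
send_rows(deltas=[{"dx": 6, "dy": 0, "dz": 4, "rx": 0, "ry": 0, "rz": 0}, {"dx": 8, "dy": 0, "dz": 25, "rx": 0, "ry": 0, "rz": 0}, {"dx": 8, "dy": 0, "dz": 50, "rx": 0, "ry": 0, "rz": 0}, {"dx": 0, "dy": 1, "dz": 65, "rx": 0, "ry": 0, "rz": 0}, {"dx": -10, "dy": 2, "dz": 65, "rx": 0, "ry": 0, "rz": 0}])

```text
clock: 30.77
tcp_pos: [0.5072, 0.0465, 0.1572]
orientation: [2.304, 2.133, 0.006]
contact_force: [0.6, 0.4, 0.6]
grip_width: -0.0002
gripper_force: 0.0
```

Emit:
send_rows(deltas=[{"dx": -8, "dy": 0.8, "dz": 0, "rx": 0, "ry": 0, "rz": 0}, {"dx": -8, "dy": 0.8, "dz": 0, "rx": 0, "ry": 0, "rz": 0}, {"dx": -8, "dy": 0.8, "dz": 0, "rx": 0, "ry": 0, "rz": 0}, {"dx": -8, "dy": 0.8, "dz": 0, "rx": 0, "ry": 0, "rz": 0}, {"dx": -8, "dy": 0.8, "dz": 0, "rx": 0, "ry": 0, "rz": 0}], jaw=50)

```text
clock: 31.18
tcp_pos: [0.4976, 0.0471, 0.154]
orientation: [-2.305, -2.135, 0.002]
contact_force: [-0.0, -0.9, -0.3]
grip_width: 0.0498
gripper_force: 0.0
```

Run:
```python
from h import *
o=r.get_obs(); print(o["clock"],o["tcp_pos"],o["contact_force"],o["grip_width"]); print(lidang(),lidang("top"))
im,X,f=cam("side")
c=np.array([.541,.0434]); th=np.radians(-4.7); M=np.array([[np.cos(th),np.sin(th)],[-np.sin(th),np.cos(th)]])
P=X.reshape(-1,3); q=np.c_[(P[:,:2]-c)@M.T-[.084,0],P[:,2]-.068]
b=(q[:,1]<.052)&(q[:,1]>.036)&(abs(q[:,0]+.13)<.03)&(q[:,2]>.045)&(q[:,2]<.08); print("bar",b.sum(),np.percentile(q[b],[3,50,97],axis=0).round(4))
```

```text
31.1833 [0.49761509 0.04711376 0.15400741] [-0.00309561 -0.90115597 -0.33828288] 0.04976060312596962
('theta', np.float64(0.0996915974239434), 'off', np.float64(0.01872071116784291), np.int64(598), array([-0.0877006 ,  0.04991671,  0.15996893])) ('theta', np.float64(0.10532433112782934), 'off', np.float64(0.0171767123862274), np.int64(997), array([-0.12399055,  0.04969357,  0.07038924]))
bar 35 [[-0.1347  0.0374  0.0463]
 [-0.1278  0.0487  0.0616]
 [-0.1215  0.0515  0.0691]]
```

Emit:
send_rows(deltas=[{"dx": -2, "dy": 0, "dz": -18, "rx": 0, "ry": 0, "rz": 0}, {"dx": -2, "dy": 0, "dz": -36, "rx": 0, "ry": 0, "rz": 0}, {"dx": -2, "dy": 0, "dz": -54, "rx": 0, "ry": 0, "rz": 0}, {"dx": -2, "dy": 0, "dz": -66, "rx": 0, "ry": 0, "rz": 0}, {"dx": -2, "dy": 0, "dz": -71, "rx": 0, "ry": 0, "rz": 0}])

```text
clock: 31.75
tcp_pos: [0.4947, 0.047, 0.0819]
orientation: [-2.304, -2.134, 0.004]
contact_force: [-0.4, -0.5, 0.9]
grip_width: 0.05
gripper_force: 0.0
```

Emit:
send_rows(deltas=[{"dx": 0, "dy": 0, "dz": 0, "rx": 0, "ry": 0, "rz": 0}, {"dx": 0, "dy": 0, "dz": 0, "rx": 0, "ry": 0, "rz": 0}, {"dx": 0, "dy": 0, "dz": 0, "rx": 0, "ry": 0, "rz": 0}, {"dx": 0, "dy": 0, "dz": 0, "rx": 0, "ry": 0, "rz": 0}, {"dx": 0, "dy": 0, "dz": 0, "rx": 0, "ry": 0, "rz": 0}], jaw=5, newtons=100)

```text
clock: 32.17
tcp_pos: [0.4972, 0.0472, 0.0845]
orientation: [2.304, 2.133, 0.004]
contact_force: [3.5, -1.1, -1.8]
grip_width: 0.0127
gripper_force: 97.6
```

Emit:
send_rows(deltas=[{"dx": -0.3, "dy": 0, "dz": -0.6, "rx": 0, "ry": 0, "rz": 0}, {"dx": -0.5, "dy": 0, "dz": -1.2, "rx": 0, "ry": 0, "rz": 0}, {"dx": -0.7, "dy": 0, "dz": -1.8, "rx": 0, "ry": 0, "rz": 0}, {"dx": -0.7, "dy": 0, "dz": -1.8, "rx": 0, "ry": 0, "rz": 0}])

```text
clock: 32.5
tcp_pos: [0.4962, 0.0472, 0.0822]
orientation: [2.304, 2.134, 0.003]
contact_force: [5.9, -0.8, -0.7]
grip_width: 0.0124
gripper_force: 97.9
```

Emit:
send_rows(deltas=[{"dx": -0.3, "dy": 0, "dz": -0.6, "rx": 0, "ry": 0, "rz": 0}, {"dx": -0.6, "dy": 0, "dz": -1.2, "rx": 0, "ry": 0, "rz": 0}, {"dx": -0.8, "dy": 0, "dz": -1.8, "rx": 0, "ry": 0, "rz": 0}, {"dx": -0.8, "dy": 0, "dz": -1.8, "rx": 0, "ry": 0, "rz": 0}])

```text
clock: 32.83
tcp_pos: [0.4956, 0.0473, 0.0806]
orientation: [2.304, 2.133, 0.004]
contact_force: [4.3, -1.1, 2.6]
grip_width: 0.0127
gripper_force: 98.3
```

Emit:
send_rows(deltas=[{"dx": -0.3, "dy": 0, "dz": -0.6, "rx": 0, "ry": 0, "rz": 0}, {"dx": -0.6, "dy": 0, "dz": -1.2, "rx": 0, "ry": 0, "rz": 0}, {"dx": -0.8, "dy": 0, "dz": -1.8, "rx": 0, "ry": 0, "rz": 0}, {"dx": -0.8, "dy": 0, "dz": -1.8, "rx": 0, "ry": 0, "rz": 0}])

```text
clock: 33.17
tcp_pos: [0.4951, 0.0474, 0.0792]
orientation: [2.304, 2.133, 0.004]
contact_force: [3.4, -0.7, 6.6]
grip_width: 0.0131
gripper_force: 98.9
```

Emit:
send_rows(deltas=[{"dx": -0.3, "dy": 0, "dz": -0.6, "rx": 0, "ry": 0, "rz": 0}, {"dx": -0.6, "dy": 0, "dz": -1.2, "rx": 0, "ry": 0, "rz": 0}, {"dx": -0.9, "dy": 0, "dz": -1.8, "rx": 0, "ry": 0, "rz": 0}, {"dx": -0.9, "dy": 0, "dz": -1.8, "rx": 0, "ry": 0, "rz": 0}])

```text
clock: 33.5
tcp_pos: [0.4947, 0.0474, 0.0778]
orientation: [2.304, 2.133, 0.006]
contact_force: [4.2, -1.3, 11.6]
grip_width: 0.0127
gripper_force: 99.3
```

Emit:
send_rows(deltas=[{"dx": -0.3, "dy": 0, "dz": -0.6, "rx": 0, "ry": 0, "rz": 0}, {"dx": -0.6, "dy": 0, "dz": -1.2, "rx": 0, "ry": 0, "rz": 0}, {"dx": -0.9, "dy": 0, "dz": -1.8, "rx": 0, "ry": 0, "rz": 0}, {"dx": -0.9, "dy": 0, "dz": -1.8, "rx": 0, "ry": 0, "rz": 0}])

```text
clock: 33.83
tcp_pos: [0.494, 0.0475, 0.0759]
orientation: [2.303, 2.133, 0.006]
contact_force: [4.3, -0.3, 7.8]
grip_width: 0.013
gripper_force: 98.9
```

Run:
```python
from h import *
o=r.get_obs(); print(o["clock"],o["tcp_pos"],o["contact_force"],o["grip_width"]); print(lidang(),lidang("top"))
```

```text
33.8333 [0.49396559 0.04745487 0.0758847 ] [ 4.31024738 -0.28829308  7.75406892] 0.013046454601016758
('theta', np.float64(0.03187443463000846), 'off', np.float64(0.01877813012955888), np.int64(532), array([-0.08066005,  0.04994799,  0.15985832])) ('theta', np.float64(0.03377702266158629), 'off', np.float64(0.017538890786461793), np.int64(1281), None)
```

Emit:
send_rows(deltas=[{"dx": -0.3, "dy": 0, "dz": -1, "rx": 0, "ry": 0, "rz": 0}, {"dx": -0.6, "dy": 0, "dz": -2, "rx": 0, "ry": 0, "rz": 0}, {"dx": -0.9, "dy": 0, "dz": -3, "rx": 0, "ry": 0, "rz": 0}, {"dx": -0.9, "dy": 0, "dz": -3, "rx": 0, "ry": 0, "rz": 0}])

```text
clock: 34.27
tcp_pos: [0.4927, 0.0475, 0.0723]
orientation: [2.303, 2.133, 0.005]
contact_force: [4.8, -0.2, 1.6]
grip_width: 0.0133
gripper_force: 98.4
```

Emit:
send_rows(deltas=[{"dx": -0.3, "dy": 0, "dz": -1, "rx": 0, "ry": 0, "rz": 0}, {"dx": -0.6, "dy": 0, "dz": -2, "rx": 0, "ry": 0, "rz": 0}, {"dx": -0.6, "dy": 0, "dz": -2, "rx": 0, "ry": 0, "rz": 0}])

```text
clock: 34.52
tcp_pos: [0.4922, 0.0476, 0.0708]
orientation: [2.304, 2.133, 0.006]
contact_force: [2.9, -0.8, 9.8]
grip_width: 0.0129
gripper_force: 99.6
```

Run:
```python
from h import *
o=r.get_obs(); print(o["clock"],o["tcp_pos"],o["contact_force"],o["grip_width"]); print(lidang(),lidang("top"))
```

```text
34.5167 [0.49223874 0.04759543 0.07082456] [ 2.94896849 -0.77618685  9.84483101] 0.01288562174310131
('theta', np.float64(-2.4570893876071974e-05), 'off', np.float64(0.018126013410710858), np.int64(534), array([-0.08084347,  0.04978417,  0.15989409])) ('theta', np.float64(-0.0036585961325142184), 'off', np.float64(0.017540529304323108), np.int64(1306), None)
```

Emit:
send_rows(deltas=[{"dx": 0, "dy": 0, "dz": -0.7, "rx": 0, "ry": 0, "rz": 0}, {"dx": 0, "dy": 0, "dz": -1.4, "rx": 0, "ry": 0, "rz": 0}, {"dx": 0, "dy": 0, "dz": -1.4, "rx": 0, "ry": 0, "rz": 0}])

```text
clock: 34.87
tcp_pos: [0.4923, 0.0477, 0.0706]
orientation: [2.305, 2.134, 0.007]
contact_force: [-2.8, -0.2, 26.2]
grip_width: 0.0132
gripper_force: 101.5
```

Emit:
send_rows(deltas=[{"dx": 0, "dy": 0, "dz": 1, "rx": 0, "ry": 0, "rz": 0}, {"dx": 0, "dy": 0, "dz": 2, "rx": 0, "ry": 0, "rz": 0}, {"dx": 0, "dy": 0, "dz": 3, "rx": 0, "ry": 0, "rz": 0}, {"dx": 0, "dy": 0, "dz": 4, "rx": 0, "ry": 0, "rz": 0}, {"dx": 0, "dy": 0, "dz": 4, "rx": 0, "ry": 0, "rz": 0}])

```text
clock: 35.28
tcp_pos: [0.4927, 0.0475, 0.0726]
orientation: [2.302, 2.132, 0.006]
contact_force: [9.0, -0.7, -3.5]
grip_width: 0.0129
gripper_force: 98.8
```

Emit:
send_rows(deltas=[{"dx": 0, "dy": 0, "dz": 0.5, "rx": 0, "ry": 0, "rz": 0}, {"dx": 0, "dy": 0, "dz": 1, "rx": 0, "ry": 0, "rz": 0}, {"dx": 0, "dy": 0, "dz": 1, "rx": 0, "ry": 0, "rz": 0}])

```text
clock: 35.53
tcp_pos: [0.4928, 0.0475, 0.0728]
orientation: [2.302, 2.132, 0.006]
contact_force: [12.9, -0.5, -14.9]
grip_width: 0.0132
gripper_force: 97.7
```

Emit:
send_rows(deltas=[{"dx": -0.8, "dy": 0, "dz": 0.3, "rx": 0, "ry": 0, "rz": 0}, {"dx": -0.8, "dy": 0, "dz": 0.6, "rx": 0, "ry": 0, "rz": 0}, {"dx": -0.8, "dy": 0, "dz": 0.6, "rx": 0, "ry": 0, "rz": 0}, {"dx": -0.8, "dy": 0, "dz": 0.6, "rx": 0, "ry": 0, "rz": 0}, {"dx": -0.8, "dy": 0, "dz": 0.6, "rx": 0, "ry": 0, "rz": 0}])

```text
clock: 35.95
tcp_pos: [0.4928, 0.0474, 0.0729]
orientation: [2.3, 2.131, 0.007]
contact_force: [18.3, 0.3, -25.0]
grip_width: 0.0126
gripper_force: 97.6
```

Run:
```python
from h import *
o=r.get_obs(); print(o["clock"],o["tcp_pos"],o["contact_force"],o["grip_width"]); print(lidang(),lidang("top"))
```

```text
35.95 [0.49276126 0.0474197  0.07293139] [ 18.27158734   0.25036971 -24.98483258] 0.012611726676050867
('theta', np.float64(0.008372317233228127), 'off', np.float64(0.018642373795971442), np.int64(536), array([-0.08072837,  0.04991175,  0.15937707])) ('theta', np.float64(0.012894851263992634), 'off', np.float64(0.017118999376396833), np.int64(1309), None)
```

The catch holds. One cleaner tug, more nearly straight up.

Emit:
send_rows(deltas=[{"dx": 1, "dy": 0, "dz": -0.3, "rx": 0, "ry": 0, "rz": 0}, {"dx": 2, "dy": 0, "dz": -0.3, "rx": 0, "ry": 0, "rz": 0}, {"dx": 2.4, "dy": 0, "dz": -0.3, "rx": 0, "ry": 0, "rz": 0}, {"dx": 2.4, "dy": 0, "dz": -0.3, "rx": 0, "ry": 0, "rz": 0}, {"dx": 2.4, "dy": 0, "dz": -0.3, "rx": 0, "ry": 0, "rz": 0}])

```text
clock: 36.47
tcp_pos: [0.4927, 0.0475, 0.0728]
orientation: [2.303, 2.134, 0.002]
contact_force: [9.9, -0.4, -12.1]
grip_width: 0.0129
gripper_force: 99.4
```

Emit:
send_rows(deltas=[{"dx": 0, "dy": 0, "dz": 0, "rx": 0, "ry": 0, "rz": 0}, {"dx": 0, "dy": 0, "dz": 0, "rx": 0, "ry": 0, "rz": 0}, {"dx": 0, "dy": 0, "dz": 0, "rx": 0, "ry": 0, "rz": 0}, {"dx": 0, "dy": 0, "dz": 0, "rx": 0, "ry": 0, "rz": 0}, {"dx": 0, "dy": 0, "dz": 0, "rx": 0, "ry": 0, "rz": 0}])

```text
clock: 36.88
tcp_pos: [0.4927, 0.0475, 0.0728]
orientation: [2.303, 2.134, 0.002]
contact_force: [8.9, 0.2, -12.4]
grip_width: 0.0129
gripper_force: 99.4
```

Emit:
send_rows(deltas=[{"dx": 1, "dy": 0, "dz": 0.6, "rx": 0, "ry": 0, "rz": 0}, {"dx": 2, "dy": 0, "dz": 1.1, "rx": 0, "ry": 0, "rz": 0}, {"dx": 2, "dy": 0, "dz": 1.1, "rx": 0, "ry": 0, "rz": 0}, {"dx": 2, "dy": 0, "dz": 1.1, "rx": 0, "ry": 0, "rz": 0}, {"dx": 2, "dy": 0, "dz": 1.1, "rx": 0, "ry": 0, "rz": 0}])

```text
clock: 37.3
tcp_pos: [0.4925, 0.0474, 0.0729]
orientation: [-2.304, -2.135, 0.003]
contact_force: [7.6, 0.4, -17.2]
grip_width: 0.0128
gripper_force: 98.7
```

Emit:
send_rows(deltas=[{"dx": 0, "dy": 0, "dz": 0, "rx": 0, "ry": 0, "rz": 0}, {"dx": 0, "dy": 0, "dz": 0, "rx": 0, "ry": 0, "rz": 0}, {"dx": 0, "dy": 0, "dz": 0, "rx": 0, "ry": 0, "rz": 0}, {"dx": 0, "dy": 0, "dz": 0, "rx": 0, "ry": 0, "rz": 0}, {"dx": 0, "dy": 0, "dz": 0, "rx": 0, "ry": 0, "rz": 0}])

```text
clock: 37.72
tcp_pos: [0.4926, 0.0474, 0.0729]
orientation: [-2.304, -2.135, 0.003]
contact_force: [7.2, 0.1, -17.7]
grip_width: 0.0126
gripper_force: 98.7
```

Emit:
send_rows(deltas=[{"dx": 0, "dy": 0, "dz": -1, "rx": 0, "ry": 0, "rz": 0}, {"dx": -0.5, "dy": 0, "dz": -2.5, "rx": 0, "ry": 0, "rz": 0}, {"dx": -0.5, "dy": 0, "dz": -2.5, "rx": 0, "ry": 0, "rz": 0}])

```text
clock: 37.97
tcp_pos: [0.4924, 0.0475, 0.0719]
orientation: [-2.304, -2.134, 0.001]
contact_force: [0.2, 0.3, 1.8]
grip_width: 0.0127
gripper_force: 101.1
```

Emit:
send_rows(deltas=[{"dx": 0, "dy": 0, "dz": 0, "rx": 0, "ry": 0, "rz": 0}, {"dx": 0, "dy": 0, "dz": 0, "rx": 0, "ry": 0, "rz": 0}, {"dx": 0, "dy": 0, "dz": 0, "rx": 0, "ry": 0, "rz": 0}, {"dx": 0, "dy": 0, "dz": 0, "rx": 0, "ry": 0, "rz": 0}], jaw=50)

```text
clock: 38.3
tcp_pos: [0.4924, 0.0471, 0.0718]
orientation: [-2.304, -2.134, 0.002]
contact_force: [-0.2, -1.1, 0.4]
grip_width: 0.05
gripper_force: 0.0
```

Emit:
send_rows(deltas=[{"dx": 0, "dy": 0, "dz": 15, "rx": 0, "ry": 0, "rz": 0}, {"dx": 0, "dy": 0, "dz": 45, "rx": 0, "ry": 0, "rz": 0}, {"dx": 0, "dy": 0, "dz": 80, "rx": 0, "ry": 0, "rz": 0}, {"dx": 0, "dy": 0, "dz": 110, "rx": 0, "ry": 0, "rz": 0}, {"dx": 0, "dy": 0, "dz": 130, "rx": 0, "ry": 0, "rz": 0}])

```text
clock: 38.72
tcp_pos: [0.4938, 0.047, 0.2048]
orientation: [2.305, 2.134, 0.003]
contact_force: [0.4, 0.5, -0.4]
grip_width: 0.0497
gripper_force: 0.0
```

Emit:
send_rows(deltas=[{"dx": 0, "dy": 30, "dz": 0, "rx": 0, "ry": 0, "rz": 0}, {"dx": 0, "dy": 65, "dz": 0, "rx": 0, "ry": 0, "rz": 0}, {"dx": 0, "dy": 100, "dz": 0, "rx": 0, "ry": 0, "rz": 0}, {"dx": 0, "dy": 130, "dz": 0, "rx": 0, "ry": 0, "rz": 0}, {"dx": 0, "dy": 150, "dz": 0, "rx": 0, "ry": 0, "rz": 0}])

```text
clock: 39.13
tcp_pos: [0.4922, 0.2008, 0.2019]
orientation: [-2.3, -2.138, 0.0]
contact_force: [0.2, -0.1, -0.6]
grip_width: 0.0499
gripper_force: 0.0
```

Run:
```python
from h import *
o=r.get_obs(); print(o["clock"],o["tcp_pos"],o["contact_force"],o["grip_width"]); print(lidang(),lidang("top"))
im,X,f=cam("top"); d=np.load("top0.npz")["X"]
for n,c in dict(shaker=(.716,-.208),cup=(.71,.29)).items():
    for Y in (d,X):
        m=(abs(Y[...,0]-c[0])<.06)&(abs(Y[...,1]-c[1])<.06)&(Y[...,2]>.045)&(Y[...,2]<.11); q=Y[m]; print(n,len(q),q.min(0).round(3),q.max(0).round(3))
```

```text
39.1333 [0.49223756 0.20076391 0.20192087] [ 0.17929517 -0.05868962 -0.57318694] 0.04990295118547307
('theta', np.float64(0.001969376638061307), 'off', np.float64(0.018461220184454712), np.int64(605), array([-0.12509558,  0.04990498,  0.05761449])) ('theta', np.float64(0.0011000109524348049), 'off', np.float64(0.017598644917500735), np.int64(1586), array([-0.12522349,  0.04853731,  0.05904913]))
shaker 503 [ 0.681 -0.243  0.045] [ 0.75  -0.174  0.106]
shaker 505 [ 0.68  -0.243  0.046] [ 0.75  -0.174  0.106]
cup 113 [0.678 0.258 0.045] [0.769 0.35  0.081]
cup 64 [0.707 0.267 0.046] [0.769 0.349 0.104]
```

The lid is shut and caught, and the shaker hasn't moved. The arm hides part of the cup in this view, but nothing came near it. Handing in.

```bash
python3 -c "
from bench import r
print(r.hand_in())"
```

```text
the job is handed in; nothing more can be done
None
```

The job is handed in with no verdict returned: three plates in the bays, the grid seated on the pillars, and the lid shut and caught through tugs of about 17 and 25 N. I viewed 15 pictures, one over the limit of 14.

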